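# Find the key that opens the sample lock box

### The arm

A 6-joint arm with a two-finger parallel gripper is mounted at the origin on the work surface. World frame = base frame: x ahead of the robot, y to its left, z up, the work surface at z = 0. Lengths are in m, angles in rad, forces in N, time in s.
With the tool pointing down it reaches from about 0.375 to 0.9 m from the base axis. Payload 3.1 kg.
Tool frame: the origin (TCP) lies at the centre of the arm's flange, where the gripper is bolted on; the fingertips stand 182 mm ahead of it and the grasp point (between the pads) lies 164 mm ahead of it; z points along the fingers, x is the direction in which the jaws open and shut, and the axes are right-handed (so a half turn about z gives the same grasp; the last joint's range is limited). The gripper opens to 87 mm and grips with 3 to 60 N. Pads are 19 mm wide; open, the fingers measure 117 mm over their backs; the gripper's body (75 mm by 190 mm) begins 51 mm behind the grasp point.
Start: joints at [-1.292, 0.527, 1.433, -0, 1.181, -0.178], TCP at [0.276, -0.561, 0.405] pointing down, gripper open.
Joint ranges: [-3.08, 3.08], [-0.75, 2.2], [0.22, 2.44], [-1.43, 4.57], [0, 2.65], [-2.85, 2.85]. Speed limits (rad/s): [2.79, 2.79, 3.14, 3.14, 3.14, 3.14].

### API

Orientations are given as a unit quaternion [x, y, z, w].
In Python, from rig import status, eyes, robot gives the robot as it stands. The module is installed in compiled form; this text tells all that it offers.
- The arm moves only by the tool step_arm, never from a script. Its argument "steps" is a list of rows, each a list of 7 numbers: the closure, from -1 (fully open) to 1 (shut), so that 0 is half open, then the shift along the tool's x, y, z each as a share of 0.025 m, from -1 to 1, then the turn, a rotation vector about the tool's x, y, z each as a share of 8 degrees, from -1 to 1. In form: [[jaw, dx, dy, dz, rx, ry, rz], ...]. A call has exactly 10 rows; each row shifts and turns the commanded pose from where the row before left it, along the tool's axes as they then stand; what a row does not reach is not made up. A row lasts 1/10 s, in which the tool goes at most 50 mm and 8.59 degrees, less where a joint would pass 70% of its speed; a pose out of reach is approached as far as the arm can. A call with a number of a shift or a turn outside -1 to 1 is refused whole. A call with a gripper value outside its range is refused whole. The fingers move at their own pace and stop on an object; "squeeze" is the grip in N (left out, the last holds). Time passes only in rows, so rows that do not move let the fingers close, or fill a call up. It gives the time, the measured TCP pose, the force and the opening at its end, in the units of the state.
- status.get_obs(): the state, without advancing time (a new reading comes with each control period).
- eyes.camera(name): name is "scene" or "top" or "wrist"; returns (picture, depth): 400x640x3 uint8, red, green, blue; 400x640 float32, m along the optical axis (not along the pixel's ray), 0 where there is no reading.
- eyes.camera_info(name): a dict with "K" (3x3 intrinsics, pixels), "R" (3x3) and "t" (3): a world point X has camera coordinates R X + t. Camera axes: x right, y down, z forward; pixel columns grow to the right and rows downward; lengths in m; the calibration is good to about 2 mm. A picture is of the moment at which its call begins: read the wrist's pose just before it. camera_info takes no time and is no camera call; for the wrist camera it gives the pose at the moment of the call.
- robot.hand_in(): hands the job in, once; it reports no verdict.
The state is a dict: "time": time; "q": joint angles; "joint_velocities": joint speeds; "joint_torque": joint torques, N m; "position": TCP position; "tool_rot": TCP orientation; "ft_force": force on the tool from outside, world axes, zero at the start; "moment": the same for the moment, N m; "grip_width": finger opening in m.
Only numpy, scipy, OpenCV 4.12 (cv2) and the standard library are available. Lean on these libraries where they do the work, as an engineer would, in place of code of your own. Each camera call takes 0.05 s, during which the arm holds its last target.

### The job

One of the three keys in the rack opens the cam lock on top of the clear store box. Try them one at a time, pushed fully home, standing each one that does not turn the lock back in a slot of the rack, until one turns the lock clockwise as far as it goes; then draw that key out, leaving the lock open, and set it in the metal tray, with the other two left untouched in the rack. Do not shove the dishes, the marker or the jar about.

Things in the scene. Friction and masses are not known exactly. Their poses are not given: they have to be found in the camera images.
- lockbox: clear store box, 160 (its x) x 140 x 100 high, fixed; origin under its centre, z up. A steel collar (64 across, top at 102 mm) and the brass lock plug stand in its top, 30 mm from the centre towards -x
- keyhole (a point): centre of the keyhole on the face of the brass plug (48 across), 103 mm above the bench; z up (keys go straight down). The slot, 29 x 8 mm, over 40 deep, runs along this frame's x and turns with the plug; a black line marks one end. A key fully home rests its shoulder on the plug: key origin on this point
- lock (a joint): angle of the plug, rad: 0 locked (start), grows clockwise seen from above, stop at 1.25. Friction 0.05 N m, no spring. The key has about 0.1 rad of play. A wrong key (not told by sight) goes fully in but pins stop the plug under 0.1 (up to 0.5 if forced; 0.1 N m is plenty); turn plug and key back to 0 to draw it out. The right one turns to the stop and is drawn straight up there
- rack: white plastic key rack, 170 (its x) x 50 x 50 high, fixed; origin under its centre. Three slots 28 (x) x 9 mm, 45 deep, in its top at x = -50, 0 and 50 mm, one key in each at the start, keys' x along the rack's x, key origin at the top face 50 mm up
- tray: open aluminium tray, 150 (its x) x 190 x 22 high, wall and floor 4 mm, fixed, empty; origin under its centre
- key_1: key; its bow, alike on all three, is black plastic, 34 wide (x) x 16 thick (y) x 45 high, flat-sided. Origin: middle of the bow's underside (shoulder), z up. Below it a steel blade 24 x 5.6 (x, y), 8 long, then a 6 mm round stem to a tip 40 down, with a cross bit 22 x 3.5, 5 high, its top 11 below the shoulder; a half turn about z changes nothing. 50 g. Its slot and which key fits vary by start
- key_2: key; its bow, alike on all three, is black plastic, 34 wide (x) x 16 thick (y) x 45 high, flat-sided. Origin: middle of the bow's underside (shoulder), z up. Below it a steel blade 24 x 5.6 (x, y), 8 long, then a 6 mm round stem to a tip 40 down, with a cross bit 22 x 3.5, 5 high, its top 21 below the shoulder; a half turn about z changes nothing. 50 g. Its slot and which key fits vary by start
- key_3: key; its bow, alike on all three, is black plastic, 34 wide (x) x 16 thick (y) x 45 high, flat-sided. Origin: middle of the bow's underside (shoulder), z up. Below it a steel blade 24 x 5.6 (x, y), 8 long, then a 6 mm round stem to a tip 40 down, with a cross bit 22 x 3.5, 5 high, its top 31 below the shoulder; a half turn about z changes nothing. 50 g. Its slot and which key fits vary by start
- dish_1: loose clear dish, 60 across, 14 high; a bystander, to be left alone; origin under its centre
- dish_2: loose clear dish, 60 across, 14 high; a bystander, to be left alone; origin under its centre
- marker: loose marker pen, 135 long, 14 thick, lying along its x; a bystander, to be left alone; origin under its centre
- jar: loose amber jar, 60 across, 75 high; a bystander, to be left alone; origin under its centre
There are look-alikes about, which are no part of the job. Leave any green or orange look-alike of the key_3 alone.

How it is judged:
By the outcome, as a careful person would: the job done as asked, in the order asked, and still so for the second after the job is handed in, with the robot touching nothing.
It also fails if it takes over 72 s, if anything falls off the work surface, if the arm or the gripper's body presses on something with over 40 N, if the wrist force passes 120 N, or if a joint passes its speed limit or range.

## Working session

There is one attempt and no reset: what is moved stays moved. The work goes in short steps, Python scripts to look and compute and a tool call to move; the robot and the scene stay as the last step left them, time stands still between calls to the robot, and variables do not carry over. Pictures are saved under pics/ and viewed, and the job is handed in when it is done.

Besides the shell and the picture viewer there is one more tool, called after "Emit:" as name([rows], argument=value, ...), one row to a line, values as JSON. step_arm: Moves the arm, as the interface text tells. Its arguments: {"type":"object","properties":{"steps":{"type":"array"},"squeeze":{"type":"number"}},"required":["steps"]}

```bash
mkdir -p pics; python3 - <<'E'
from rig import status, eyes, robot
import cv2, numpy as np
o=status.get_obs(); print(o)
for n in ["scene","top","wrist"]:
    i=eyes.camera_info(n); p,d=eyes.camera(n)
    np.savez(f"pics/{n}0.npz",p=p,d=d,K=i["K"],R=i["R"],t=i["t"])
    cv2.imwrite(f"pics/{n}0.png",p[:,:,::-1]); print(n,i)
E
```

```text
{'time': 0.0, 'q': array([-1.29149493e+00,  5.28417611e-01,  1.43389326e+00, -1.22114150e-06,
        1.18141826e+00, -1.78451417e-01]), 'joint_velocities': array([-8.72620815e-05,  1.08461430e-03, -1.15496243e-03,  7.57730619e-04,
        3.69826633e-05,  3.27686731e-04]), 'joint_torque': array([-1.44059363e-04, -4.40043354e+01, -1.76594746e+01,  6.33219467e-02,
        5.83412696e-02, -1.84262744e-04]), 'position': array([ 0.2761639 , -0.56028679,  0.40380394]), 'tool_rot': array([ 8.49097215e-01, -5.28235533e-01, -7.92850692e-04, -7.15907519e-04]), 'ft_force': array([-0.97636878, -0.25110012, -0.23194915]), 'moment': array([ 0.0018271 , -0.00934041,  0.03024322]), 'grip_width': 0.08707420055617858}
scene {'K': array([[487.49880883,   0.        , 308.07762089],
       [  0.        , 487.49880883, 204.9771107 ],
       [  0.        ,   0.        ,   1.        ]]), 'R': array([[ 0.20596569,  0.97853916, -0.00626399],
       [ 0.65031749, -0.14165825, -0.74633779],
       [-0.73120811,  0.1496464 , -0.66553787]]), 't': array([-0.1406153 , -0.26070717,  1.61457383])}
top {'K': array([[377.60103714,   0.        , 316.72365288],
       [  0.        , 377.60103714, 200.44720452],
       [  0.        ,   0.        ,   1.        ]]), 'R': array([[ 0.01387159, -0.99961825,  0.02389408],
       [-0.98052066, -0.01828117, -0.19556339],
       [ 0.19592555, -0.02071586, -0.98039994]]), 't': array([0.02825915, 0.5239361 , 0.82119915])}
wrist {'K': array([[313.34513733,   0.        , 314.32699155],
       [  0.        , 313.34513733, 202.6575088 ],
       [  0.        ,   0.        ,   1.        ]]), 'R': array([[ 0.44318048, -0.89642997, -0.00209014],
       [-0.85565071, -0.42371283,  0.29720244],
       [-0.26730679, -0.12992589, -0.9548122 ]]), 't': array([-0.62334664, -0.03718545,  0.39032515])}
```

View pics/scene0.png

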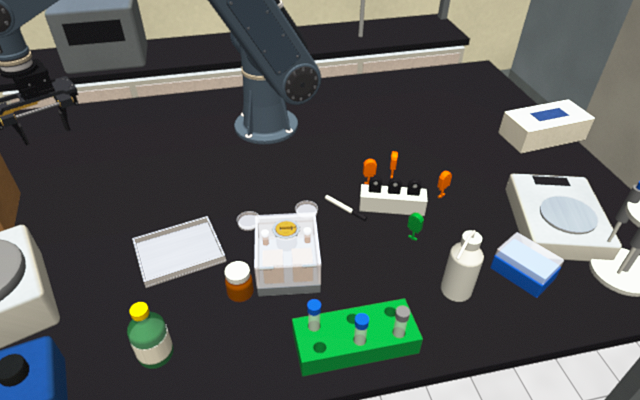

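View pics/top0.png

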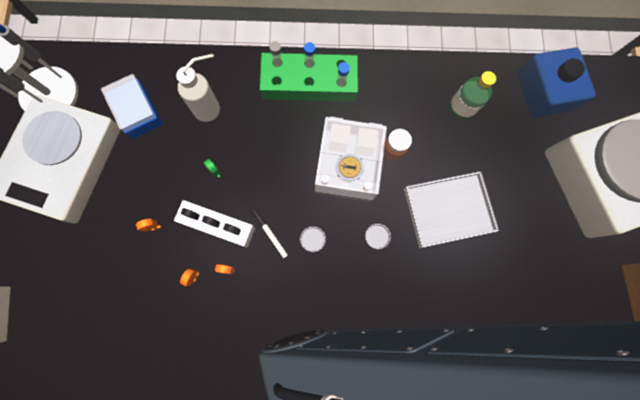

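View pics/wrist0.png

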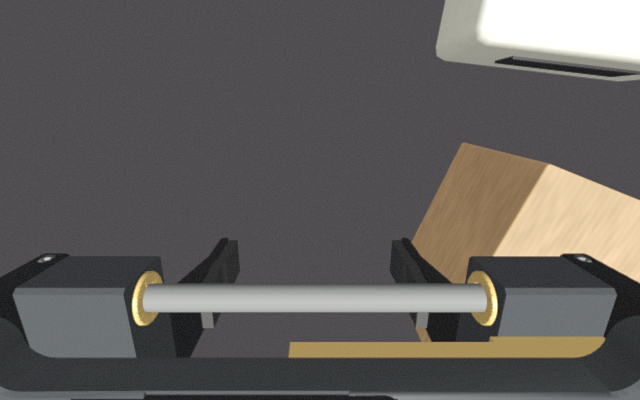

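The top view shows the white rack (213,222) with 3 black keys, the box with brass plug (350,167), tray (450,210), dishes (313,239) and (377,236), marker (272,235) and jar (398,142). The orange keys (148,225), (189,277), (224,269) and the green one (211,167) are look-alikes standing outside the rack. I'll enlarge the crops.

```bash
cat > h.py <<'E'
from rig import status, eyes, robot
import cv2, numpy as np
from scipy.spatial.transform import Rotation as Ro
np.set_printoptions(precision=4,suppress=True)
def load(n):
    z=np.load(f"pics/{n}.npz"); return z
def shoot(n,name):
    i=eyes.camera_info(n); p,d=eyes.camera(n)
    np.savez(f"pics/{name}.npz",p=p,d=d,K=i["K"],R=i["R"],t=i["t"])
    cv2.imwrite(f"pics/{name}.png",p[:,:,::-1]); return load(name)
def crop(z,name,x0,y0,x1,y1,s):
    c=z["p"][y0:y1,x0:x1,::-1]; cv2.imwrite(f"pics/{name}.png",cv2.resize(c,None,fx=s,fy=s,interpolation=cv2.INTER_CUBIC))
def cloud(z):
    d=z["d"];v,u=np.mgrid[:d.shape[0],:d.shape[1]]
    K=z["K"];c=np.stack([(u-K[0,2])/K[0,0]*d,(v-K[1,2])/K[1,1]*d,d],-1)
    return (c-z["t"])@z["R"]
def ray(z,u,v,h):
    "pixel -> world point on plane z=h"
    K=z["K"];c=np.array([(u-K[0,2])/K[0,0],(v-K[1,2])/K[1,1],1.]);w=z["R"].T@c;o=-z["R"].T@z["t"]
    return o+w*(h-o[2])/w[2]
def proj(z,X):
    c=z["R"]@np.asarray(X)+z["t"];K=z["K"];return (K@c)[:2]/c[2]
E
python3 - <<'E'
from h import *
z=load("top0");crop(z,"topA",160,120,520,300,2.2)
s=load("scene0");crop(s,"sceneA",340,140,480,250,5.5)
for n in("top0","scene0"):
    zz=load(n);W=cloud(zz);p=zz["p"].astype(int)
    # white rack top
    m=(abs(W[...,2]-.05)<.006)&(p.min(-1)>150)&(zz["d"]>0)&(W[...,0]<.6)&(W[...,1]>.0)
    P=W[m][:,:2].astype(np.float32);print(n,m.sum(), cv2.minAreaRect(P))
    m=(abs(W[...,2]-.022)<.005)&(zz["d"]>0)&(W[...,1]<-.1)&(W[...,0]<.7)&(W[...,0]>.3)
    P=W[m][:,:2].astype(np.float32);print(n,m.sum(), cv2.minAreaRect(P))
E
```

```text
top0 1306 ((0.5172847509384155, 0.46208319067955017), (0.5633988380432129, 0.13257057964801788), 82.88216400146484)
top0 996 ((0.5372498035430908, -0.43212705850601196), (0.6529261469841003, 0.32548263669013977), 76.0015869140625)
scene0 838 ((0.45617783069610596, 0.5929605960845947), (0.2179432511329651, 0.8002752065658569), 10.901691436767578)
scene0 973 ((0.5003429651260376, -0.404959112405777), (0.6071058511734009, 0.39917266368865967), 89.9926528930664)
```

View pics/topA.png

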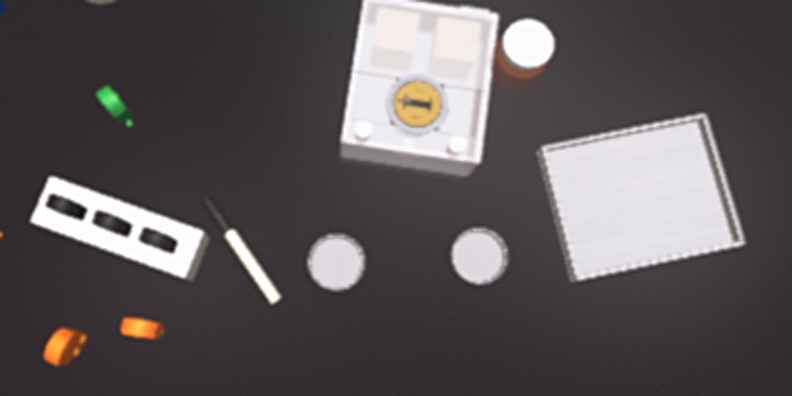

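View pics/sceneA.png

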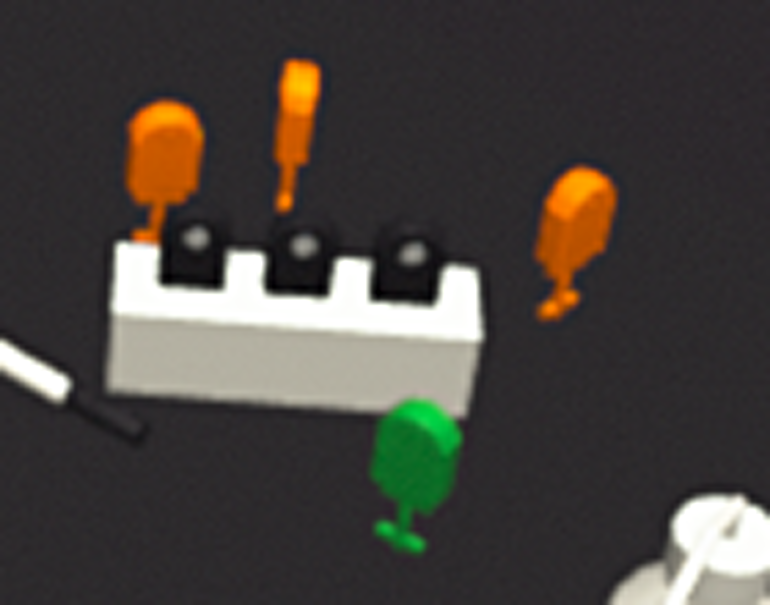

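```bash
python3 - <<'E'
from h import *
z=load("top0");W=cloud(z);p=z["p"].astype(int);d=z["d"]
def reg(x0,y0,x1,y1):
    m=np.zeros(d.shape,bool);m[y0:y1,x0:x1]=1;return m&(d>0)
def rect(n,m):
    P=W[m][:,:2].astype(np.float32);print(n,m.sum(),cv2.minAreaRect(P),"z",np.percentile(W[m][:,2],[5,50,95]))
r=reg(168,195,262,252)
rect("rack",r&(abs(W[...,2]-.05)<.008)&(p.min(-1)>150))
rect("bows",r&(p.max(-1)<90)&(W[...,2]>.07))
t=reg(395,160,505,255); rect("tray",t&(W[...,2]>.002)&(p.min(-1)>90))
b=reg(310,110,390,205); rect("box",b&(W[...,2]>.09)); 
brass=b&(p[...,0]-p[...,2]>60)&(W[...,2]>.08); rect("brass",brass)
for n,R in dict(o1=(133,215,165,240),o2=(175,262,205,292),o3=(210,260,240,280),g=(198,155,225,182),jar=(384,125,415,160),d1=(297,222,330,255),d2=(362,220,394,252),mk=(250,205,292,262)).items():
    m=reg(*R);m&=W[...,2]>.006;rect(n,m)
s=load("scene0");S=cloud(s);ps=s["p"].astype(int)
m=(S[...,2]>.08)&(ps[...,0]-ps[...,2]>60);m[:210]=0;m[245:]=0;m[:,:260]=0;m[:,310:]=0
P=S[m][:,:2].astype(np.float32);print("brass scene",m.sum(),cv2.minAreaRect(P),np.median(S[m][:,2]))
m=(abs(S[...,2]-.05)<.008)&(ps.min(-1)>150);q=np.zeros_like(m);q[175:220,350:435]=1;m&=q
P=S[m][:,:2].astype(np.float32);print("rack scene",m.sum(),cv2.minAreaRect(P))
E
```

```text
rack 1231 ((0.46804332733154297, 0.272702157497406), (0.17049194872379303, 0.05008983984589577), 71.14717864990234) z [0.0474 0.0499 0.0525]
bows 264 ((0.4664582908153534, 0.2693938612937927), (0.12717193365097046, 0.012602548114955425), 71.15907287597656) z [0.0757 0.0936 0.0976]
tray 4337 ((0.5195642113685608, -0.2926444411277771), (0.15635594725608826, 0.20331290364265442), 12.886786460876465) z [0.0023 0.0043 0.0215]
box 4303 ((0.6224806904792786, -0.03772536665201187), (0.14035916328430176, 0.16468112170696259), 82.1318588256836) z [0.0971 0.0997 0.1027]
brass 292 ((0.591451108455658, -0.03285488858819008), (0.04492318257689476, 0.04525480791926384), 87.46627044677734) z [0.0997 0.1022 0.1044]
o1 216 ((0.45824775099754333, 0.41605862975120544), (0.016436763107776642, 0.034422799944877625), 22.773771286010742) z [0.0202 0.0758 0.0869]
o2 219 ((0.34619131684303284, 0.31385964155197144), (0.016089022159576416, 0.03362274169921875), 63.422080993652344) z [0.0107 0.0774 0.087 ]
o3 139 ((0.36520421504974365, 0.23808397352695465), (0.03354742377996445, 0.01575961709022522), 80.86891937
[... 288 characters left out ...]
 0.0729 0.0771]
d1 94 ((0.43795204162597656, 0.045836903154850006), (0.05708891898393631, 0.05677273869514465), 1.1029034852981567) z [0.0066 0.0133 0.0155]
d2 108 ((0.44762730598449707, -0.10899820178747177), (0.05744149908423424, 0.0582723468542099), 1.0849511623382568) z [0.0063 0.012  0.0154]
mk 323 ((0.4405578672885895, 0.16304735839366913), (0.1337670385837555, 0.048313725739717484), 35.74873352050781) z [0.0076 0.0114 0.0284]
brass scene 242 ((0.9732239246368408, -0.09572415798902512), (0.04548239707946777, 0.8154961466789246), 80.44972229003906) 0.10500977656116847
rack scene 707 ((0.47125259041786194, 0.2738155424594879), (0.16985942423343658, 0.05710446834564209), 71.7412338256836)
```

```bash
cat >> h.py <<'E'
def pose():
    o=status.get_obs();return o["position"],Ro.from_quat(o["tool_rot"])
def rows(P,phi_deg,p0=None,r0=None):
    "total shift in tool axes in units of 0.025 and turn in units of 8deg, for target TCP P and tool-down with jaw axis at phi"
    p,r=pose() if p0 is None else (p0,r0)
    a=np.deg2rad(phi_deg);T=np.array([[np.cos(a),np.sin(a),0],[np.sin(a),-np.cos(a),0],[0,0,-1]])
    w=(r.inv()*Ro.from_matrix(T)).as_rotvec(degrees=True)/8
    s=r.inv().apply(np.asarray(P)-p)/.025
    return s,w
def phi():
    p,r=pose();x=r.as_matrix()[:,0];return np.rad2deg(np.arctan2(x[1],x[0]))
E
python3 - <<'E'
from h import *
z=load("wrist0");p,r=pose()
C=-z["R"].T@z["t"];print("cam in tool mm",r.inv().apply(C-p)*1000)
Rc=z["R"]@r.as_matrix();print("R cam<-tool\n",Rc)
print(phi(),p)
P=np.array([.47,-.033,.40]);print(rows(P,-8))
# simulate where keyhole lands in pic for a candidate TCP pose
tc=Rc
for P in ([.59,-.033,.40],[.52,-.033,.4],[.50,-.033,.36]):
    a=np.deg2rad(-8);T=np.array([[np.cos(a),np.sin(a),0],[np.sin(a),-np.cos(a),0],[0,0,-1]])
    Ct=r.inv().apply(C-p)
    c=Rc@(T.T@(np.array([.5915,-.033,.103])-P)-Ct);print(P,(z["K"]@c)[:2]/c[2],c[2])
E
```

```text
cam in tool mm [ -0.6694 -81.2469  21.5746]
R cam<-tool
 [[ 1.     -0.0014  0.0004]
 [ 0.0014  0.9547 -0.2975]
 [-0.      0.2975  0.9547]]
-63.77053180524553 [ 0.2762 -0.5604  0.404 ]
(array([-15.4964, -16.2771,   0.1904]), array([-0.008 ,  0.0098, -6.9713]))
[0.59, -0.033, 0.4] [316.6887 197.6651] 0.28706337594112435
[0.52, -0.033, 0.4] [393.1644 187.4667] 0.28416432924555707
[0.5, -0.033, 0.36] [431.0097 196.8998] 0.24514742917700222
```

```bash
cat >> h.py <<'E'
def arc(P,phi_deg,n,p0=None,phi0=None):
    "equal row (dx,dy,dz,rz) repeated n times that ends at P,phi (tool down); shift then turn in each row"
    p=pose()[0] if p0 is None else np.asarray(p0); f0=phi() if phi0 is None else phi0
    df=(phi_deg-f0+180)%360-180
    M=np.zeros((2,2))
    for k in range(n):
        a=np.deg2rad(f0+df*k/n);M+=np.array([[np.cos(a),np.sin(a)],[np.sin(a),-np.cos(a)]])
    d=np.asarray(P)-p;s=np.linalg.solve(M,d[:2])/.025
    o=np.array([s[0],s[1],-d[2]/n/.025,-df/n/8])
    pts=[];q=p[:2].copy()
    for k in range(n):
        a=np.deg2rad(f0+df*k/n);q=q+np.array([[np.cos(a),np.sin(a)],[np.sin(a),-np.cos(a)]])@s*.025;pts.append(q.copy())
    pts=np.array(pts);print("row x%d"%n,np.round(o,3),"r min",np.round(np.linalg.norm(pts,axis=1).min(),3));return o
E
python3 - <<'E'
from h import *
arc([.591,-.033,.36],-8,25); arc([.591,-.033,.36],-8,28);arc([.591,-.033,.36],-8,30)
E
```

```text
row x25 [-0.11  -1.017  0.07  -0.279] r min 0.592
row x28 [-0.096 -0.908  0.063 -0.249] r min 0.592
row x30 [-0.089 -0.847  0.059 -0.232] r min 0.592
```

Emit:
step_arm([
  [0,-0.096,-0.908,0.063,0,0,-0.249],
  [0,-0.096,-0.908,0.063,0,0,-0.249],
  [0,-0.096,-0.908,0.063,0,0,-0.249],
  [0,-0.096,-0.908,0.063,0,0,-0.249],
  [0,-0.096,-0.908,0.063,0,0,-0.249],
  [0,-0.096,-0.908,0.063,0,0,-0.249],
  [0,-0.096,-0.908,0.063,0,0,-0.249],
  [0,-0.096,-0.908,0.063,0,0,-0.249],
  [0,-0.096,-0.908,0.063,0,0,-0.249],
  [0,-0.096,-0.908,0.063,0,0,-0.249],
], squeeze=20)

```text
time: 1.15
position: [0.4476, -0.4101, 0.3886]
tool_rot: [0.928, -0.373, -0.0, -0.0]
ft_force: [0.9, -0.6, -0.7]
grip_width: 0.0436
```

Emit:
step_arm([
  [0,-0.096,-0.908,0.063,0,0,-0.249],
  [0,-0.096,-0.908,0.063,0,0,-0.249],
  [0,-0.096,-0.908,0.063,0,0,-0.249],
  [0,-0.096,-0.908,0.063,0,0,-0.249],
  [0,-0.096,-0.908,0.063,0,0,-0.249],
  [0,-0.096,-0.908,0.063,0,0,-0.249],
  [0,-0.096,-0.908,0.063,0,0,-0.249],
  [0,-0.096,-0.908,0.063,0,0,-0.249],
  [0,-0.096,-0.908,0.063,0,0,-0.249],
  [0,-0.096,-0.908,0.063,0,0,-0.249],
])

```text
time: 2.15
position: [0.5569, -0.2111, 0.3729]
tool_rot: [0.978, -0.207, -0.0, -0.0]
ft_force: [-0.2, -0.0, -0.5]
grip_width: 0.0437
```

Emit:
step_arm([
  [0,-0.096,-0.908,0.063,0,0,-0.249],
  [0,-0.096,-0.908,0.063,0,0,-0.249],
  [0,-0.096,-0.908,0.063,0,0,-0.249],
  [0,-0.096,-0.908,0.063,0,0,-0.249],
  [0,-0.096,-0.908,0.063,0,0,-0.249],
  [0,-0.096,-0.908,0.063,0,0,-0.249],
  [0,-0.096,-0.908,0.063,0,0,-0.249],
  [0,-0.096,-0.908,0.063,0,0,-0.249],
  [0,0,0,0,0,0,0],
  [0,0,0,0,0,0,0],
])

```text
time: 3.15
position: [0.5911, -0.033, 0.3604]
tool_rot: [0.998, -0.069, -0.0, 0.0]
ft_force: [-0.5, -0.6, -0.7]
grip_width: 0.0435
```

```bash
python3 - <<'E'
from h import *
print(pose()[0],phi(),status.get_obs()["grip_width"],status.get_obs()["time"])
z=shoot("wrist","w1");crop(z,"w1c",250,130,400,240,5)
print(proj(z,[.5915,-.033,.103]))
E
```

```text
[ 0.5911 -0.033   0.3604] -7.941666556989492 0.04346281142374832 3.15
[316.1385 212.8162]
```

View pics/w1.png

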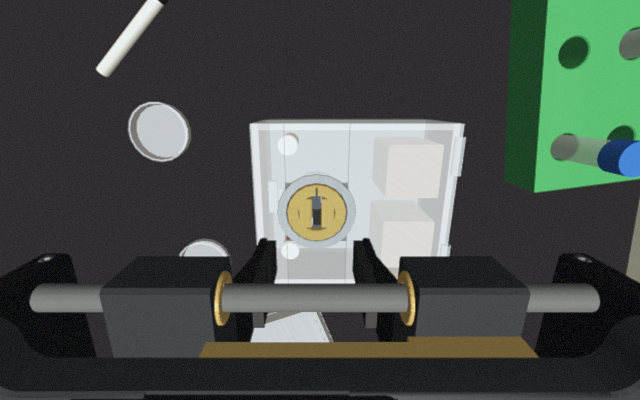

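View pics/w1c.png

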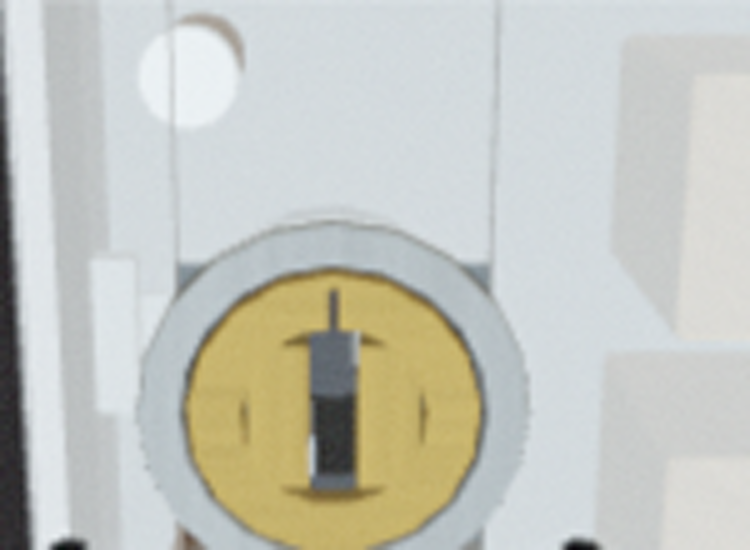

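```bash
python3 - <<'E'
from h import *
z=load("w1");p=z["p"].astype(int)
brass=((p[...,0]-p[...,2])>45).astype(np.uint8);brass[:160]=0;brass[255:]=0;brass[:,:270]=0;brass[:,370:]=0
cs,_=cv2.findContours(brass,cv2.RETR_CCOMP,cv2.CHAIN_APPROX_NONE)
cs=sorted(cs,key=cv2.contourArea,reverse=True)[:3]
H=.103
c=np.array([ray(z,u,v,H)[:2] for u,v in cs[0][:,0]]);A=np.c_[2*c,np.ones(len(c))];s=np.linalg.lstsq(A,(c**2).sum(1),rcond=None)[0]
print("circle",s[:2],np.sqrt(s[2]+s[:2]@s[:2])*2)
h=cs[1];w=np.array([ray(z,u,v,H)[:2] for u,v in h[:,0]],np.float32);print("slot",len(h),cv2.minAreaRect(w),h[:,0].min(0),h[:,0].max(0))
# slot corners by eye
for cu,cv in((310,331),(358,331),(358,490),(310,490)):print(ray(z,250+(cu+.5)/5-.5,130+(cv+.5)/5-.5,H)[:2])
# box edges top: line along back edge
E
```

```text
circle [ 0.5916 -0.0328] 0.04635451549573304
slot 96 ((0.5919913649559021, -0.02893226221203804), (0.03424076735973358, 0.009420775808393955), 82.55232238769531) [310 187] [322 228]
[ 0.5899 -0.0185]
[ 0.5973 -0.0196]
[ 0.5938 -0.0461]
[ 0.5862 -0.045 ]
```

```bash
python3 - <<'E'
from h import *
arc([.468,.2727,.36],-18.85,17)
E
```

```text
row x17 [-0.446 -0.637  0.001  0.08 ] r min 0.53
```

Emit:
step_arm([
  [0,-0.446,-0.637,0,0,0,0.08],
  [0,-0.446,-0.637,0,0,0,0.08],
  [0,-0.446,-0.637,0,0,0,0.08],
  [0,-0.446,-0.637,0,0,0,0.08],
  [0,-0.446,-0.637,0,0,0,0.08],
  [0,-0.446,-0.637,0,0,0,0.08],
  [0,-0.446,-0.637,0,0,0,0.08],
  [0,-0.446,-0.637,0,0,0,0.08],
  [0,-0.446,-0.637,0,0,0,0.08],
  [0,-0.446,-0.637,0,0,0,0.08],
])

```text
time: 4.2
position: [0.5119, 0.1435, 0.3608]
tool_rot: [0.992, -0.127, 0.0, 0.0]
ft_force: [-0.9, -0.1, -0.5]
grip_width: 0.0433
```

Emit:
step_arm([
  [0,-0.446,-0.637,0,0,0,0.08],
  [0,-0.446,-0.637,0,0,0,0.08],
  [0,-0.446,-0.637,0,0,0,0.08],
  [0,-0.446,-0.637,0,0,0,0.08],
  [0,-0.446,-0.637,0,0,0,0.08],
  [0,-0.446,-0.637,0,0,0,0.08],
  [0,-0.446,-0.637,0,0,0,0.08],
  [0,0,0,0,0,0,0],
  [0,0,0,0,0,0,0],
  [0,0,0,0,0,0,0],
])

```text
time: 5.2
position: [0.4687, 0.2719, 0.3606]
tool_rot: [0.986, -0.165, 0.0, 0.0]
ft_force: [-0.3, 0.2, 0.0]
grip_width: 0.0435
```

```bash
python3 - <<'E'
from h import *
print(pose()[0],phi())
z=shoot("wrist","w2");crop(z,"w2c",240,90,400,250,4)
a=np.deg2rad(71.15)
for k in(-.05,0,.05):
    for h in (.05,.095):print(k,h,proj(z,[.468+k*np.cos(a),.2727+k*np.sin(a),h]))
E
```

```text
[0.4687 0.2719 0.3606] -18.9448696925231
-0.05 0.05 [314.2609 241.8121]
-0.05 0.095 [314.2588 263.4106]
0 0.05 [314.2413 193.9477]
0 0.095 [314.2358 208.8055]
0.05 0.05 [314.2197 141.091 ]
0.05 0.095 [314.21   147.4958]
```

View pics/w2.png

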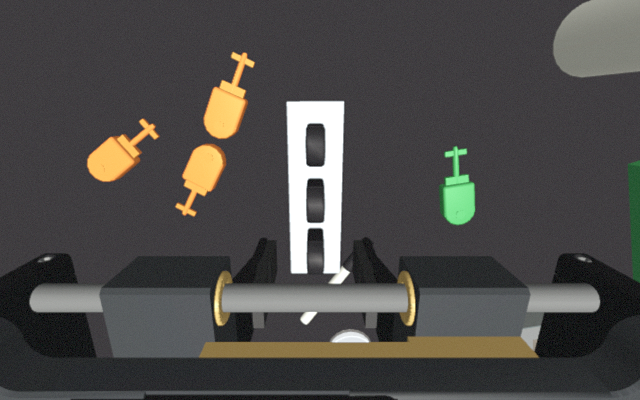

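View pics/w2c.png

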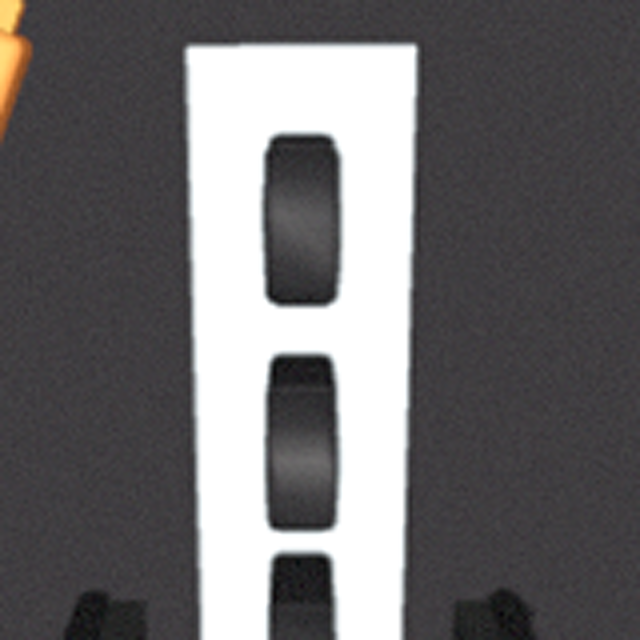

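```bash
python3 - <<'E'
from h import *
z=load("w2");p=z["p"].astype(int)
W=cloud(z)
m=(p.min(-1)>170);q=np.zeros_like(m);q[95:280,280:352]=1;m&=q
cs,_=cv2.findContours(m.astype(np.uint8),cv2.RETR_EXTERNAL,cv2.CHAIN_APPROX_NONE);c=max(cs,key=cv2.contourArea)[:,0]
w=np.array([ray(z,u,v,.05)[:2] for u,v in c],np.float32);r=cv2.minAreaRect(w);print(r)
for i in(0,1):print(cv2.boxPoints(r))
a=np.deg2rad(71.1);ux=np.array([np.cos(a),np.sin(a)]);uy=np.array([-ux[1],ux[0]])
print("x ext",(w@ux).min(),(w@ux).max(),"y ext",(w@uy).min(),(w@uy).max())
print("centre est by far end", ((w@ux).max()-.085)*ux+((w@uy).min()+(w@uy).max())/2*uy)
# bow tops from depth
b=(p.max(-1)<120)&(W[...,2]>.055)&(W[...,2]<.1);b&=q
X=(W[b][:,:2]@ux)-((w@ux).max()-.085);Y=W[b][:,:2]@uy;Z=W[b][:,2]
for k in(-.05,0,.05):
    s=abs(X-k)<.024;print(k,s.sum(),X[s].min(),X[s].max(),np.median(Y[s]),Z[s].max(), "top x range", X[s&(Z>.088)].min(),X[s&(Z>.088)].max())
E
```

```text
((0.47100430727005005, 0.26754632592201233), (0.17791004478931427, 0.060215096920728683), 72.1768569946289)
[[0.4151 0.1921]
 [0.4724 0.1736]
 [0.5269 0.343 ]
 [0.4696 0.3614]]
[[0.4151 0.1921]
 [0.4724 0.1736]
 [0.5269 0.343 ]
 [0.4696 0.3614]]
x ext 0.317193648359828 0.49434346434290277 y ext -0.39056861981882873 -0.3297590908881614
centre est by far end [0.4733 0.2706]
-0.05 717 -0.06401339019882396 -0.03252053235801894 -0.3551238609684836 0.09665382656479682 top x range -0.06314389907073054 -0.03574387042481175
0 725 -0.014786855716670988 0.017336846480079604 -0.355065811829184 0.09664117442259798 top x range -0.01291956182070686 0.014415158671782446
0.05 760 0.0344405714478791 0.0669809257066879 -0.3550043178498582 0.09655542384090905 top x range 0.036141364057659275 0.0644800982332231
```

Emit:
step_arm([
  [0,0,0.655,0.3,0,0,0],
  [0,0,0.655,0.3,0,0,0],
  [0,-0.01,0.655,0.3,0,0,0],
  [0,0,0,0.68,0,0,0],
  [0,0,0,0.68,0,0,0],
  [0,0,0,0.68,0,0,0],
  [0,0,0,0.68,0,0,0],
  [0,0,0,0.68,0,0,0],
  [0,0,0,0.68,0,0,0],
  [0,0,0,0,0,0,0],
])

```text
time: 6.25
position: [0.4518, 0.2256, 0.2345]
tool_rot: [0.986, -0.165, -0.002, 0.001]
ft_force: [0.3, 0.8, 0.2]
grip_width: 0.0435
```

```bash
python3 - <<'E'
from h import *
print(pose()[0],phi())
z=shoot("wrist","w3");crop(z,"w3c",200,180,440,330,3.2)
E
```

```text
[0.4518 0.2256 0.2345] -18.951041401481607
```

View pics/w3c.png

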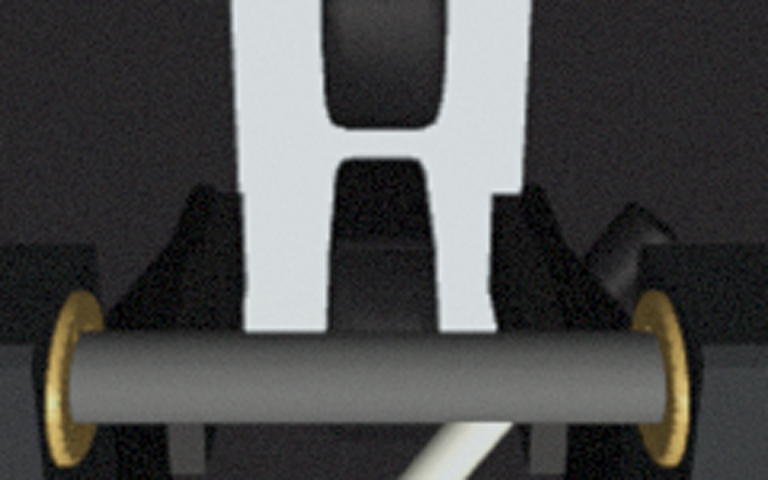

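Emit:
step_arm([
  [0,0.065,0,-0.05,0,0,0],
  [0,0,0,0,0,0,0],
  [0,0,0,0,0,0,0],
  [0.4,0,0,0,0,0,0],
  [1,0,0,0,0,0,0],
  [1,0,0,0,0,0,0],
  [1,0,0,0,0,0,0],
  [1,0,0,0,0,0,0],
  [1,0,0,0,0,0,0],
  [1,0,0,0,0,0,0],
], squeeze=15)

```text
time: 7.3
position: [0.4535, 0.2261, 0.2374]
tool_rot: [0.986, -0.164, -0.0, 0.0]
ft_force: [-0.3, -0.0, 0.6]
grip_width: 0.016
```

```bash
python3 - <<'E'
from h import *
o=status.get_obs();p,r=pose();print(p,phi(),"F tool",r.inv().apply(o["ft_force"]),o["moment"],o["grip_width"])
a=np.deg2rad(71.1);print(p[:2]@[np.cos(a),np.sin(a)],p[:2]@[-np.sin(a),np.cos(a)])
z=shoot("wrist","w4");crop(z,"w4c",200,180,440,330,3.2)
E
```

```text
[0.4535 0.2261 0.2374] -18.875603442247524 F tool [-0.289   0.1375 -0.6134] [ 0.0254 -0.1091 -0.0133] 0.01599564757720501
0.36079652727416256 -0.3558675012698369
```

View pics/w4c.png

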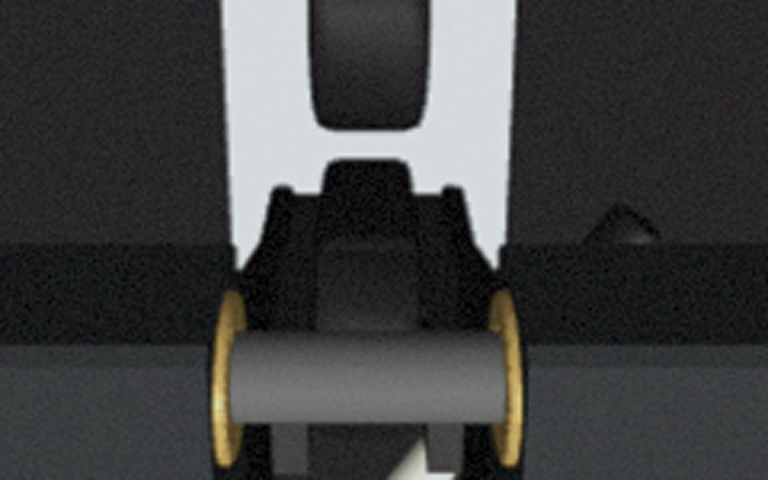

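```bash
python3 - <<'E'
from h import *
p=pose()[0];p0=p+[0,0,.0675]
arc([.5918,-.032,.345],-7.7,14,p0=p0);arc([.5918,-.032,.345],-7.7,15,p0=p0)
E
```

```text
row x14 [ 0.559  0.624 -0.115 -0.1  ] r min 0.506
row x15 [ 0.522  0.583 -0.107 -0.093] r min 0.506
```

Emit:
step_arm([
  [1,0,0,0,0,0,0],
  [1,0,0,-0.9,0,0,0],
  [1,0,0,-0.9,0,0,0],
  [1,0,0,-0.9,0,0,0],
  [1,0.559,0.624,-0.115,0,0,-0.1],
  [1,0.559,0.624,-0.115,0,0,-0.1],
  [1,0.559,0.624,-0.115,0,0,-0.1],
  [1,0.559,0.624,-0.115,0,0,-0.1],
  [1,0.559,0.624,-0.115,0,0,-0.1],
  [1,0.559,0.624,-0.115,0,0,-0.1],
], squeeze=40)

```text
time: 8.35
position: [0.5067, 0.1113, 0.3221]
tool_rot: [0.993, -0.122, -0.0, 0.0]
ft_force: [1.2, -0.0, -0.6]
grip_width: 0.0158
```

Emit:
step_arm([
  [1,0.559,0.624,-0.115,0,0,-0.1],
  [1,0.559,0.624,-0.115,0,0,-0.1],
  [1,0.559,0.624,-0.115,0,0,-0.1],
  [1,0.559,0.624,-0.115,0,0,-0.1],
  [1,0.559,0.624,-0.115,0,0,-0.1],
  [1,0.559,0.624,-0.115,0,0,-0.1],
  [1,0.559,0.624,-0.115,0,0,-0.1],
  [1,0.559,0.624,-0.115,0,0,-0.1],
  [1,0,0,0,0,0,0],
  [1,0,0,0,0,0,0],
])

```text
time: 9.35
position: [0.5913, -0.032, 0.3447]
tool_rot: [0.998, -0.068, -0.001, -0.0]
ft_force: [-0.6, 0.1, -0.5]
grip_width: 0.0159
```

```bash
python3 - <<'E'
from h import *
o=status.get_obs();p,r=pose();print(p,phi(),"F tool",r.inv().apply(o["ft_force"]),o["grip_width"])
z=shoot("wrist","w5");crop(z,"w5c",240,150,400,300,4)
t=shoot("scene","s5");crop(t,"s5c",240,170,340,260,6)
E
```

```text
[ 0.5913 -0.032   0.3447] -7.741122679938679 F tool [-0.5946  0.0298  0.5278] 0.01592553548173441
```

View pics/w5c.png

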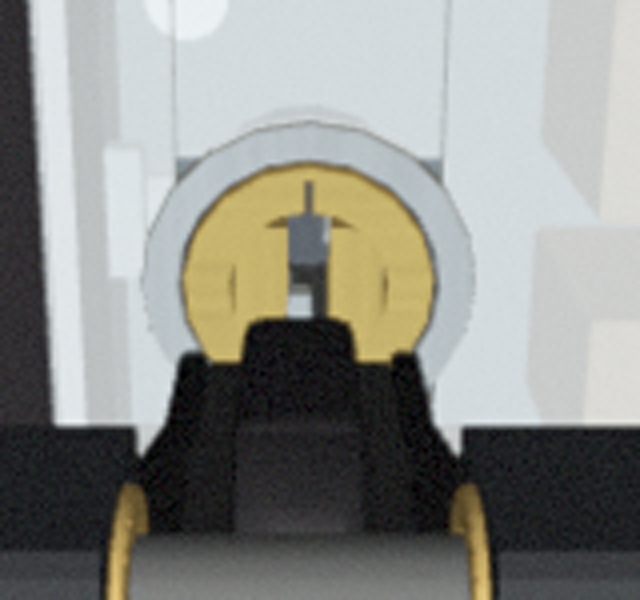

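View pics/s5c.png

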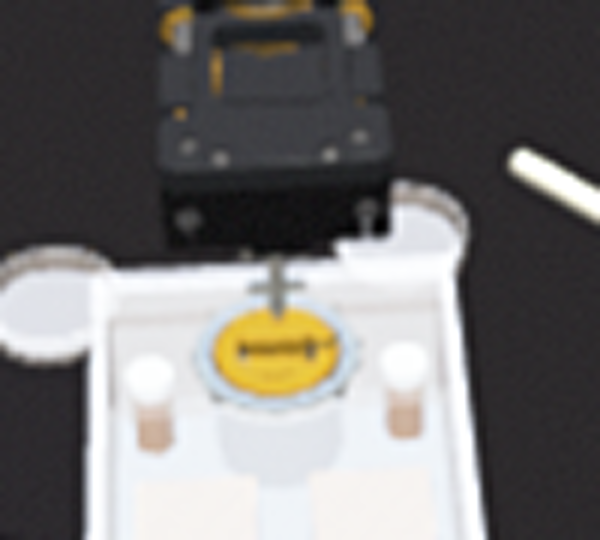

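Emit:
step_arm([
  [1,0.04,0,0,0,0,0],
  [1,0,0,0.2,0,0,0],
  [1,0,0,0.2,0,0,0],
  [1,0,0,0,0,0,0],
  [1,0,0,0,0,0,0],
  [1,0,0,0,0,0,0],
  [1,0,0,0,0,0,0],
  [1,0,0,0,0,0,0],
  [1,0,0,0,0,0,0],
  [1,0,0,0,0,0,0],
])

```text
time: 10.45
position: [0.5928, -0.0322, 0.3352]
tool_rot: [0.998, -0.067, 0.0, 0.0]
ft_force: [-0.5, 0.2, -0.8]
grip_width: 0.016
```

```bash
python3 - <<'E'
from h import *
o=status.get_obs();p,r=pose();print(p,phi(),r.as_matrix()[:,2],"F tool",r.inv().apply(o["ft_force"]),o["grip_width"])
z=shoot("wrist","w6");crop(z,"w6c",280,180,350,250,8)
print(pose()[0])
t=shoot("scene","s6");crop(t,"s6c",260,200,310,240,12)
E
```

```text
[ 0.5928 -0.0322  0.3352] -7.677714603048933 [ 0.0001 -0.     -1.    ] F tool [-0.5008 -0.1141  0.7507] 0.01602982788252679
[ 0.5928 -0.0322  0.3352]
```

View pics/w6c.png

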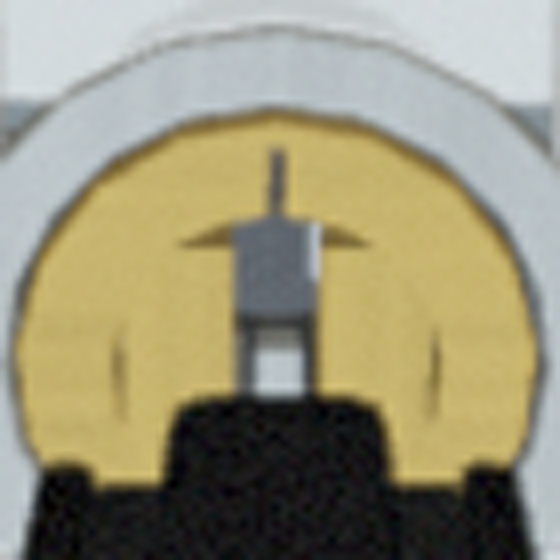

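View pics/s6c.png

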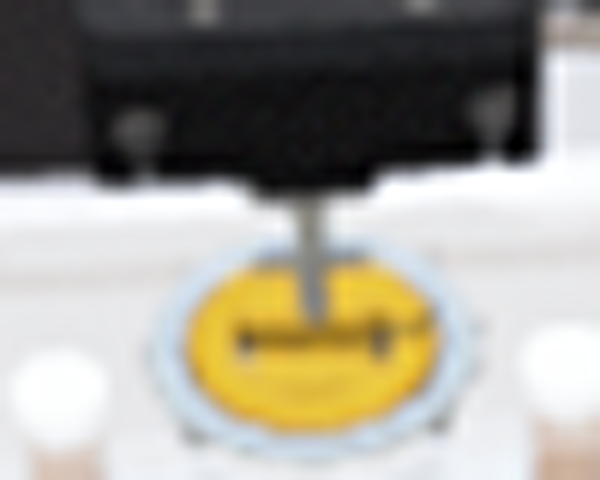

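Emit:
step_arm([
  [1,0,0,0.1,0,0,0],
  [1,0,0,0.1,0,0,0],
  [1,0,0,0.05,0,0,0],
  [1,0,0,0.05,0,0,0],
  [1,0,0,0.05,0,0,0],
  [1,0,0,0.05,0,0,0],
  [1,0,0,0.05,0,0,0],
  [1,0,0,0.05,0,0,0],
  [1,0,0,0.05,0,0,0],
  [1,0,0,0,0,0,0],
])

```text
time: 11.55
position: [0.5927, -0.0321, 0.3212]
tool_rot: [0.998, -0.067, -0.0, -0.0]
ft_force: [0.2, -0.5, -1.1]
grip_width: 0.0156
```

Emit:
step_arm([
  [1,0,0,0.14,0,0,0],
  [1,0,0,0.14,0,0,0],
  [1,0,0,0.14,0,0,0],
  [1,0,0,0.14,0,0,0],
  [1,0,0,0.14,0,0,0],
  [1,0,0,0.14,0,0,0],
  [1,0,0,0.14,0,0,0],
  [1,0,0,0.14,0,0,0],
  [1,0,0,0.08,0,0,0],
  [1,0,0,0,0,0,0],
])

```text
time: 12.55
position: [0.5927, -0.0321, 0.291]
tool_rot: [0.998, -0.067, -0.0, -0.0]
ft_force: [0.4, -0.2, -0.7]
grip_width: 0.0157
```

```bash
python3 - <<'E'
from h import *
o=status.get_obs();p,r=pose();print(p,phi(),"F tool",r.inv().apply(o["ft_force"]),o["moment"],o["grip_width"])
t=shoot("scene","s7");crop(t,"s7c",250,190,320,250,10)
E
```

```text
[ 0.5927 -0.0321  0.291 ] -7.672548937139883 F tool [0.4103 0.1074 0.7178] [-0.0245 -0.094  -0.0113] 0.015714831585062417
```

View pics/s7c.png

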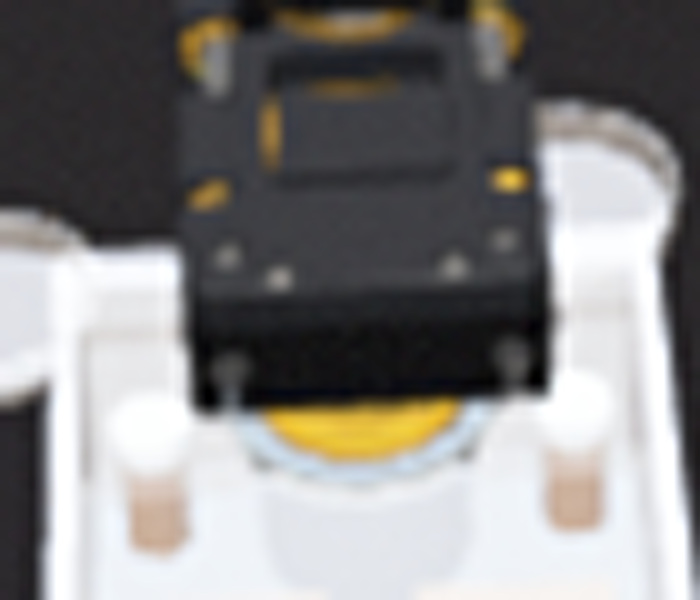

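Emit:
step_arm([
  [1,0,0,0.04,0,0,0],
  [1,0,0,0.02,0,0,0],
  [1,0,0,0,0,0,0],
  [1,0,0,0,0,0,0.25],
  [1,0,0,0,0,0,0.25],
  [1,0,0,0,0,0,0.25],
  [1,0,0,0,0,0,0.25],
  [1,0,0,0,0,0,0.25],
  [1,0,0,0,0,0,0],
  [1,0,0,0,0,0,0],
])

```text
time: 13.6
position: [0.5929, -0.0321, 0.2904]
tool_rot: [0.988, -0.153, 0.0, -0.0]
ft_force: [-0.1, 0.4, 4.6]
grip_width: 0.0161
```

```bash
python3 - <<'E'
from h import *
o=status.get_obs();p,r=pose();print(p,phi(),"F tool",r.inv().apply(o["ft_force"]),o["moment"],o["grip_width"])
E
```

```text
[ 0.5929 -0.0321  0.2904] -17.627749211123763 F tool [-0.263  -0.3868 -4.565 ] [0.0565 0.0918 0.0846] 0.016148168347603253
```

Emit:
step_arm([
  [1,0,0,0,0,0,0.25],
  [1,0,0,0,0,0,0.25],
  [1,0,0,0,0,0,0],
  [1,0,0,0,0,0,0],
  [1,0,0,0,0,0,0],
  [1,0,0,0,0,0,0],
  [1,0,0,0,0,0,0],
  [1,0,0,0,0,0,0],
  [1,0,0,0,0,0,0],
  [1,0,0,0,0,0,0],
])

```text
time: 14.6
position: [0.5929, -0.0321, 0.2903]
tool_rot: [0.982, -0.187, 0.0, 0.0]
ft_force: [-0.6, 1.3, 4.7]
grip_width: 0.0154
```

```bash
python3 - <<'E'
from h import *
o=status.get_obs();p,r=pose();print(p,phi(),"F tool",r.inv().apply(o["ft_force"]),o["moment"],o["grip_width"])
E
```

```text
[ 0.5929 -0.0321  0.2903] -21.57447596957323 F tool [-1.0271 -0.9588 -4.7389] [0.2306 0.1406 0.3857] 0.0153974842770516
```

Emit:
step_arm([
  [1,0,0,-0.02,0,0,-0.5],
  [1,0,0,0,0,0,-0.5],
  [1,0,0,0,0,0,-0.5],
  [1,0,0,0,0,0,-0.5],
  [1,0,0,0,0,0,-0.25],
  [1,0,0,0,0,0,-0.25],
  [1,0,0,0,0,0,0],
  [1,0,0,0,0,0,0],
  [1,0,0,0,0,0,0],
  [1,0,0,0,0,0,0],
])

```text
time: 15.6
position: [0.5927, -0.0322, 0.2904]
tool_rot: [1.0, -0.015, -0.0, 0.0]
ft_force: [-0.9, -1.3, 4.8]
grip_width: 0.0156
```

```bash
python3 - <<'E'
from h import *
o=status.get_obs();p,r=pose();print(p,phi(),"F tool",r.inv().apply(o["ft_force"]),o["moment"],o["grip_width"])
E
```

```text
[ 0.5927 -0.0322  0.2904] -1.6830994391866676 F tool [-0.896   1.3025 -4.7816] [-0.1503  0.2317 -0.0027] 0.015620250598418543
```

Emit:
step_arm([
  [1,0,0,0,0,0,0.25],
  [1,0,0,0,0,0,0.25],
  [1,0,0,0,0,0,0.25],
  [1,0,0,0,0,0,0],
  [1,0,0,-0.1,0,0,0],
  [1,0,0,-0.1,0,0,0],
  [1,0,0,-0.1,0,0,0],
  [1,0,0,-0.1,0,0,0],
  [1,0,0,-0.1,0,0,0],
  [1,0,0,0,0,0,0],
])

```text
time: 16.6
position: [0.593, -0.0322, 0.3034]
tool_rot: [0.998, -0.067, 0.0, 0.0]
ft_force: [0.0, -0.5, -0.6]
grip_width: 0.0157
```

```bash
python3 - <<'E'
from h import *
o=status.get_obs();p,r=pose();print(p,phi(),"F tool",r.inv().apply(o["ft_force"]),o["moment"],o["grip_width"])
z=shoot("wrist","w8");crop(z,"w8c",270,170,360,260,7)
E
```

```text
[ 0.593  -0.0322  0.3034] -7.670411890851956 F tool [0.0927 0.5343 0.5625] [-0.0214 -0.09   -0.0194] 0.01570595949600388
```

View pics/w8c.png

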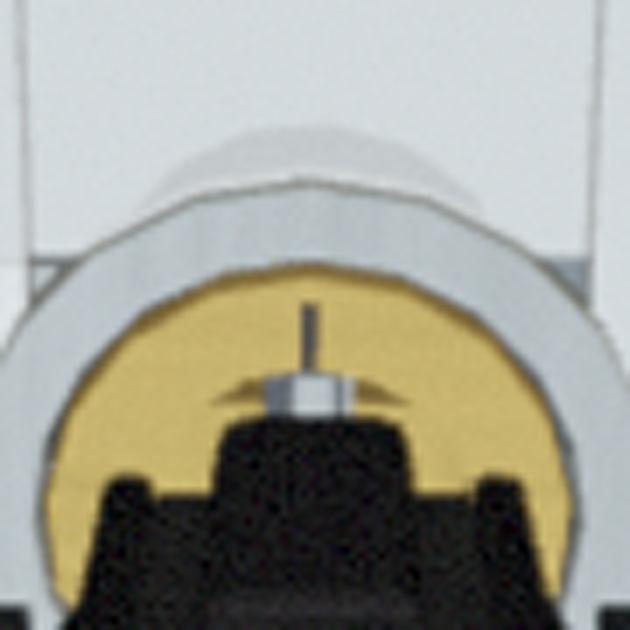

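```bash
python3 - <<'E'
from h import *
arc([.4535,.2261,.345],-18.9,14,p0=pose()[0]*[1,1,0]+[0,0,.345])
E
```

```text
row x14 [-0.554 -0.632 -0.     0.1  ] r min 0.506
```

Emit:
step_arm([
  [1,0,0,-0.83,0,0,0],
  [1,0,0,-0.83,0,0,0],
  [1,-0.554,-0.632,0,0,0,0.1],
  [1,-0.554,-0.632,0,0,0,0.1],
  [1,-0.554,-0.632,0,0,0,0.1],
  [1,-0.554,-0.632,0,0,0,0.1],
  [1,-0.554,-0.632,0,0,0,0.1],
  [1,-0.554,-0.632,0,0,0,0.1],
  [1,-0.554,-0.632,0,0,0,0.1],
  [1,-0.554,-0.632,0,0,0,0.1],
])

```text
time: 17.65
position: [0.5063, 0.1129, 0.3444]
tool_rot: [0.992, -0.123, -0.0, 0.0]
ft_force: [0.1, 0.9, -0.6]
grip_width: 0.0153
```

Emit:
step_arm([
  [1,-0.554,-0.632,0,0,0,0.1],
  [1,-0.554,-0.632,0,0,0,0.1],
  [1,-0.554,-0.632,0,0,0,0.1],
  [1,-0.554,-0.632,0,0,0,0.1],
  [1,-0.554,-0.632,0,0,0,0.1],
  [1,-0.554,-0.632,0,0,0,0.1],
  [1,0,0,0.6,0,0,0],
  [1,0,0,0.6,0,0,0],
  [1,0,0,0.6,0,0,0],
  [1,0,0,0.4,0,0,0],
])

```text
time: 18.65
position: [0.453, 0.2263, 0.2885]
tool_rot: [0.986, -0.164, -0.0, 0.0]
ft_force: [-0.7, -0.0, -0.7]
grip_width: 0.0158
```

```bash
python3 - <<'E'
from h import *
o=status.get_obs();p,r=pose();print(p,phi(),"F tool",r.inv().apply(o["ft_force"]),o["moment"],o["grip_width"])
z=shoot("wrist","w9");crop(z,"w9c",260,130,370,270,5)
t=shoot("scene","s9");crop(t,"s9c",345,150,445,230,6)
E
```

```text
[0.453  0.2263 0.2885] -18.859361125951253 F tool [-0.619   0.2245  0.6544] [-0.0054 -0.0478 -0.0146] 0.01575141134725947
```

View pics/w9c.png

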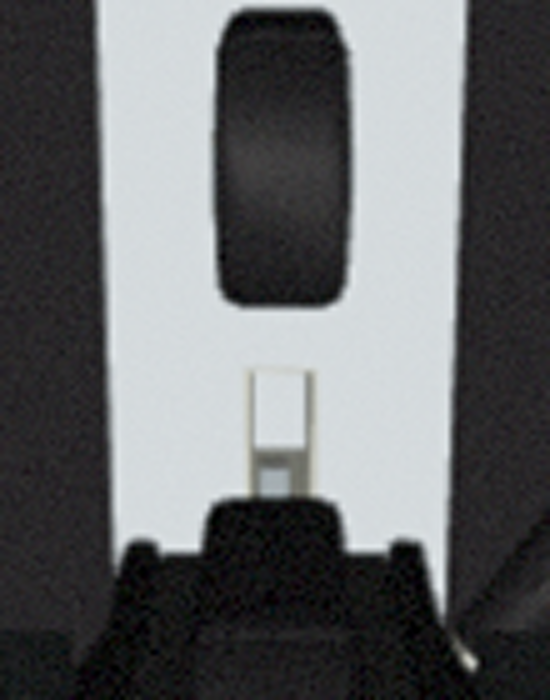

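View pics/s9c.png

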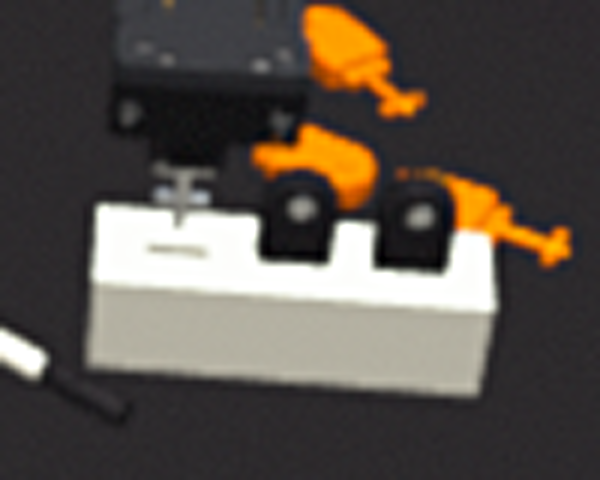

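View pics/s9.png

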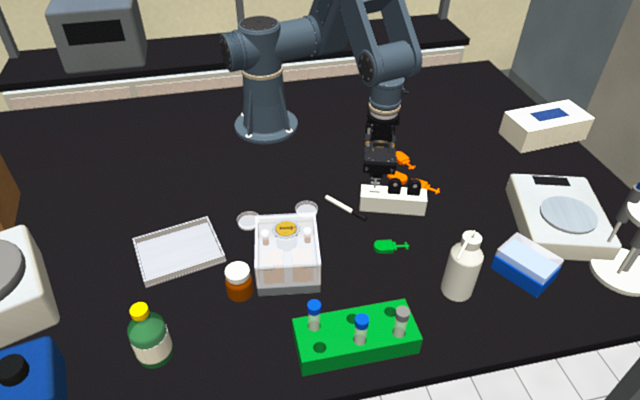

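View pics/s5.png

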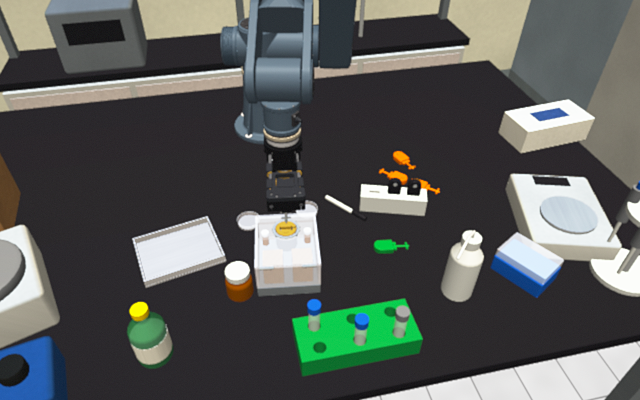

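Emit:
step_arm([
  [1,0.02,0,0,0,0,0],
  [1,0,0,0.1,0,0,0],
  [1,0,0,0.1,0,0,0],
  [1,0,0,0.1,0,0,0],
  [1,0,0,0.1,0,0,0],
  [1,0,0,0.1,0,0,0],
  [1,0,0,0.1,0,0,0],
  [1,0,0,0.1,0,0,0],
  [1,0,0,0.1,0,0,0],
  [1,0,0,0.1,0,0,0],
])

```text
time: 19.75
position: [0.4538, 0.2261, 0.2667]
tool_rot: [0.986, -0.164, -0.0, 0.0]
ft_force: [-0.5, -0.9, -1.0]
grip_width: 0.0162
```

Emit:
step_arm([
  [1,0,0,0.16,0,0,0],
  [1,0,0,0.16,0,0,0],
  [1,0,0,0.16,0,0,0],
  [1,0,0,0.16,0,0,0],
  [1,0,0,0.16,0,0,0],
  [1,0,0,0.16,0,0,0],
  [1,0,0,0.16,0,0,0],
  [1,0,0,0.04,0,0,0],
  [0.5,0,0,0,0,0,0],
  [0,0,0,0,0,0,0],
])

```text
time: 20.75
position: [0.4539, 0.2262, 0.238]
tool_rot: [0.986, -0.164, 0.0, -0.0]
ft_force: [-0.1, -0.2, 0.1]
grip_width: 0.0236
```

```bash
python3 - <<'E'
from h import *
o=status.get_obs();p,r=pose();print(p,phi(),"F tool",r.inv().apply(o["ft_force"]),o["moment"],o["grip_width"])
a=np.deg2rad(71.1);ux=np.array([np.cos(a),np.sin(a),0])
q=p+.05*ux;q[2]=.237;print(q,(q-p))
z=shoot("wrist","w10");crop(z,"w10c",260,130,370,270,5)
E
```

```text
[0.4539 0.2262 0.238 ] -18.872405958454998 F tool [-0.012   0.2404 -0.0725] [-0.0745 -0.119  -0.0335] 0.02359742028573031
[0.4701 0.2735 0.237 ] [ 0.0162  0.0473 -0.001 ]
```

View pics/w10c.png

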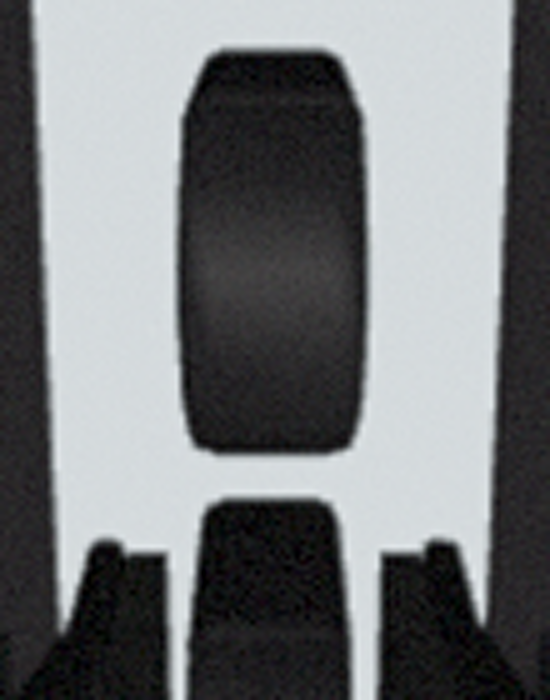

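Emit:
step_arm([
  [0,0,0,-0.5,0,0,0],
  [0,0,0,-0.85,0,0,0],
  [0,0,0,-0.9,0,0,0],
  [0,0,-1,0,0,0,0],
  [0,0,-1,0,0,0,0],
  [0,0,0,0.75,0,0,0],
  [0,0,0,0.75,0,0,0],
  [0,0,0,0.77,0,0,0],
  [0,0,0,0,0,0,0],
  [0,0,0,0,0,0,0],
])

```text
time: 21.8
position: [0.47, 0.2735, 0.2381]
tool_rot: [0.986, -0.164, 0.0, -0.0]
ft_force: [0.4, 0.2, -0.3]
grip_width: 0.0435
```

```bash
python3 - <<'E'
from h import *
o=status.get_obs();p,r=pose();print(p,phi(),"F tool",r.inv().apply(o["ft_force"]),o["moment"],o["grip_width"])
z=shoot("wrist","w11");crop(z,"w11c",240,130,390,270,5)
E
```

```text
[0.47   0.2735 0.2381] -18.872492078602416 F tool [ 0.3223 -0.3445  0.2545] [-0.0358 -0.1056 -0.0259] 0.043517008936281285
```

View pics/w11c.png

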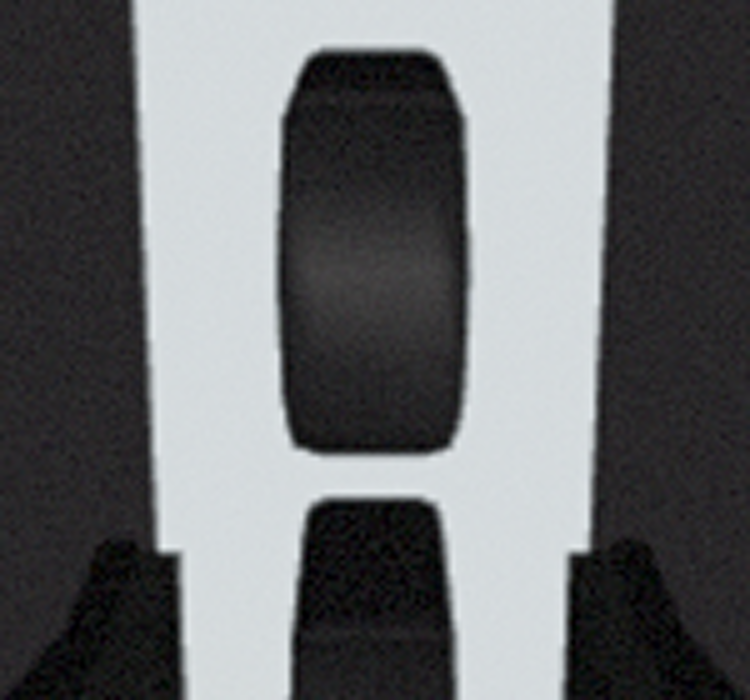

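```bash
python3 - <<'E'
from h import *
p=pose()[0];p0=p+[0,0,.07]
arc([.5929,-.032,.338],-7.67,16,p0=p0)
E
```

```text
row x16 [ 0.479  0.671 -0.074 -0.088] r min 0.532
```

```bash
python3 - <<'E'
from h import *
z=load("w1");W=cloud(z);print(W[138:150,282:295,2].max(),W[143,288])
E
```

```text
0.099919986628296 [0.5777 0.0239 0.0982]
```

Emit:
step_arm([
  [0.5,0,0,0,0,0,0],
  [1,0,0,0,0,0,0],
  [1,0,0,0,0,0,0],
  [1,0,0,0,0,0,0],
  [1,0,0,0,0,0,0],
  [1,0,0,-0.6,0,0,0],
  [1,0,0,-1,0,0,0],
  [1,0,0,-1,0,0,0],
  [1,0,0,-1,0,0,0],
  [1,0,0,-0.8,0,0,0],
], squeeze=40)

```text
time: 22.85
position: [0.4699, 0.2735, 0.3486]
tool_rot: [0.986, -0.164, 0.0, -0.0]
ft_force: [0.3, 0.7, 0.1]
grip_width: 0.0159
```

Emit:
step_arm([
  [1,0.479,0.671,0,0,0,-0.088],
  [1,0.479,0.671,0,0,0,-0.088],
  [1,0.479,0.671,0,0,0,-0.088],
  [1,0.479,0.671,0,0,0,-0.088],
  [1,0.479,0.671,0,0,0,-0.088],
  [1,0.479,0.671,0,0,0,-0.088],
  [1,0.479,0.671,0,0,0,-0.088],
  [1,0.479,0.671,0,0,0,-0.088],
  [1,0.479,0.671,0,0,0,-0.088],
  [1,0.479,0.671,0,0,0,-0.088],
])

```text
time: 23.85
position: [0.5398, 0.0789, 0.3472]
tool_rot: [0.995, -0.103, -0.0, 0.0]
ft_force: [-0.8, 0.1, -0.6]
grip_width: 0.0161
```

Emit:
step_arm([
  [1,0.479,0.671,0,0,0,-0.088],
  [1,0.479,0.671,0,0,0,-0.088],
  [1,0.479,0.671,0,0,0,-0.088],
  [1,0.479,0.671,0,0,0,-0.088],
  [1,0.479,0.671,0,0,0,-0.088],
  [1,0.479,0.671,0,0,0,-0.088],
  [1,0,0,0.2,0,0,0],
  [1,0,0,0.2,0,0,0],
  [1,0,0,0.1,0,0,0],
  [1,0,0,0,0,0,0],
])

```text
time: 24.85
position: [0.5921, -0.0309, 0.334]
tool_rot: [0.998, -0.066, -0.001, -0.0]
ft_force: [-0.4, 0.4, -2.0]
grip_width: 0.0157
```

```bash
python3 - <<'E'
from h import *
o=status.get_obs();p,r=pose();print(p,phi(),"F tool",r.inv().apply(o["ft_force"]),o["moment"],o["grip_width"])
z=shoot("wrist","w12");crop(z,"w12c",280,180,350,250,8)
print(pose()[0])
t=shoot("scene","s12");crop(t,"s12c",260,200,310,240,12)
E
```

```text
[ 0.5921 -0.0309  0.334 ] -7.551316354830736 F tool [-0.4542 -0.3827  1.9586] [-0.0093 -0.0991 -0.0242] 0.015685463443055714
[ 0.5923 -0.031   0.3344]
```

View pics/w12c.png

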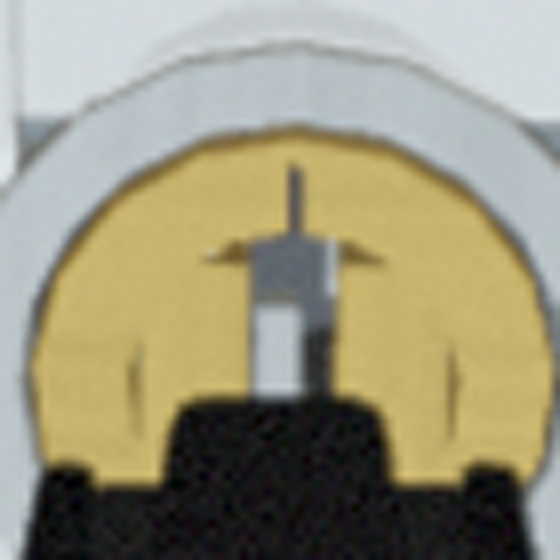

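View pics/s12c.png

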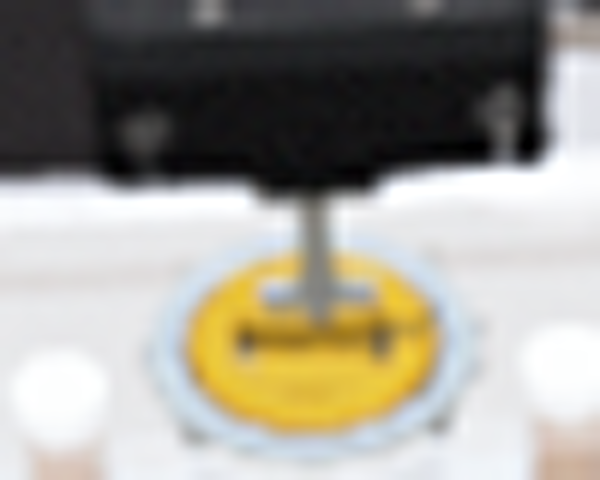

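Emit:
step_arm([
  [1,0.03,0.03,0,0,0,0],
  [1,0,0,0,0,0,0],
  [1,0,0,0,0,0,0],
  [1,0,0,0,0,0,0],
  [1,0,0,0,0,0,0],
  [1,0,0,0.08,0,0,0],
  [1,0,0,0.08,0,0,0],
  [1,0,0,0.08,0,0,0],
  [1,0,0,0.08,0,0,0],
  [1,0,0,0,0,0,0],
])

```text
time: 25.95
position: [0.5934, -0.0328, 0.3264]
tool_rot: [0.998, -0.066, -0.0, -0.0]
ft_force: [0.5, -0.3, 0.1]
grip_width: 0.0157
```

```bash
python3 - <<'E'
from h import *
o=status.get_obs();p,r=pose();print(p,phi(),"F tool",r.inv().apply(o["ft_force"]),o["moment"],o["grip_width"])
z=shoot("wrist","w13");crop(z,"w13c",280,180,350,250,8)
E
```

```text
[ 0.5934 -0.0328  0.3264] -7.610985610416282 F tool [ 0.5058  0.2544 -0.0824] [-0.0107 -0.0204 -0.0219] 0.015664816213899504
```

View pics/w13c.png

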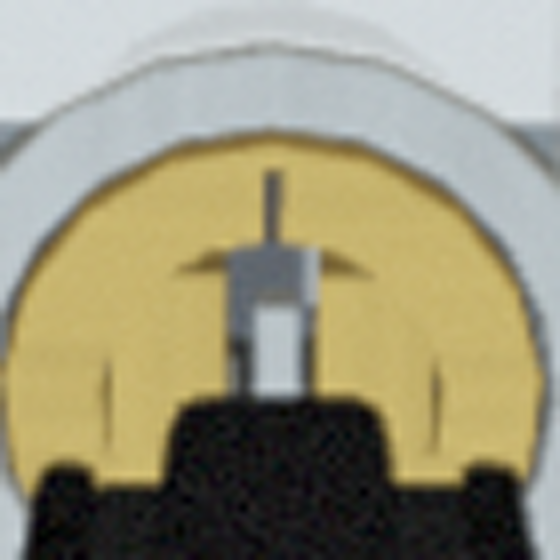

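Emit:
step_arm([
  [1,-0.02,-0.02,0.05,0,0,0],
  [1,0,0,0.08,0,0,0],
  [1,0,0,0.16,0,0,0],
  [1,0,0,0.16,0,0,0],
  [1,0,0,0.16,0,0,0],
  [1,0,0,0.16,0,0,0],
  [1,0,0,0.16,0,0,0],
  [1,0,0,0.16,0,0,0],
  [1,0,0,0.16,0,0,0],
  [1,0,0,0.14,0,0,0],
])

```text
time: 27.0
position: [0.5931, -0.0323, 0.2918]
tool_rot: [0.998, -0.066, -0.0, -0.0]
ft_force: [0.7, -0.2, -0.3]
grip_width: 0.0159
```

```bash
python3 - <<'E'
from h import *
o=status.get_obs();p,r=pose();print(p,phi(),"F tool",r.inv().apply(o["ft_force"]),o["moment"],o["grip_width"])
E
```

```text
[ 0.5931 -0.0323  0.2918] -7.611972818165232 F tool [0.7416 0.0619 0.2708] [-0.0237 -0.0865  0.0223] 0.01585541257432294
```

Emit:
step_arm([
  [1,0,0,0.06,0,0,0],
  [1,0,0,0.02,0,0,0],
  [1,0,0,0,0,0,0],
  [1,0,0,0,0,0,0.25],
  [1,0,0,0,0,0,0.25],
  [1,0,0,0,0,0,0.25],
  [1,0,0,0,0,0,0.25],
  [1,0,0,0,0,0,0.25],
  [1,0,0,0,0,0,0.25],
  [1,0,0,0,0,0,0.15],
])

```text
time: 28.0
position: [0.5932, -0.0322, 0.2906]
tool_rot: [0.983, -0.181, 0.0, -0.0]
ft_force: [-1.5, 0.5, 3.3]
grip_width: 0.0159
```

```bash
python3 - <<'E'
from h import *
o=status.get_obs();p,r=pose();print(p,phi(),"F tool",r.inv().apply(o["ft_force"]),o["moment"],o["grip_width"])
E
```

```text
[ 0.5932 -0.0322  0.2906] -20.856125603583607 F tool [-1.6171  0.0639 -3.3415] [0.0686 0.1645 0.0525] 0.015938945559962198
```

Emit:
step_arm([
  [1,0,0,0,0,0,0.1],
  [1,0,0,0,0,0,0.1],
  [1,0,0,0,0,0,0.1],
  [1,0,0,0,0,0,0.1],
  [1,0,0,0,0,0,0.1],
  [1,0,0,0,0,0,0.1],
  [1,0,0,0,0,0,0.1],
  [1,0,0,0,0,0,0],
  [1,0,0,0,0,0,0],
  [1,0,0,0,0,0,0],
])

```text
time: 29.0
position: [0.5933, -0.0322, 0.2906]
tool_rot: [0.974, -0.229, 0.0, -0.0]
ft_force: [-1.5, 0.6, 4.7]
grip_width: 0.0156
```

```bash
python3 - <<'E'
from h import *
o=status.get_obs();p,r=pose();print(p,phi(),"F tool",r.inv().apply(o["ft_force"]),o["moment"],o["grip_width"])
E
```

```text
[ 0.5933 -0.0322  0.2906] -26.4203850445578 F tool [-1.6552  0.1324 -4.7107] [0.1579 0.2471 0.0383] 0.015621373076446784
```

Emit:
step_arm([
  [1,0,0,0,0,0,0.62],
  [1,0,0,0,0,0,0.62],
  [1,0,0,0,0,0,0.62],
  [1,0,0,0,0,0,0.62],
  [1,0,0,0,0,0,0.62],
  [1,0,0,0,0,0,0.62],
  [1,0,0,0,0,0,0.62],
  [1,0,0,0,0,0,0.62],
  [1,0,0,0,0,0,0.5],
  [1,0,0,0,0,0,0],
])

```text
time: 30.0
position: [0.5939, -0.033, 0.2906]
tool_rot: [0.819, -0.574, 0.002, -0.0]
ft_force: [0.3, -2.4, 3.4]
grip_width: 0.0157
```

```bash
python3 - <<'E'
from h import *
o=status.get_obs();p,r=pose();print(p,phi(),"F tool",r.inv().apply(o["ft_force"]),o["ft_force"],o["moment"],o["grip_width"])
z=shoot("wrist","w14");crop(z,"w14c",250,170,380,260,5)
E
```

```text
[ 0.5939 -0.033   0.2906] -70.0786242696262 F tool [ 2.4085  0.5011 -3.4127] [ 0.3393 -2.4286  3.4184] [-0.4553 -0.075  -0.0066] 0.01567284266374951
```

View pics/w14c.png

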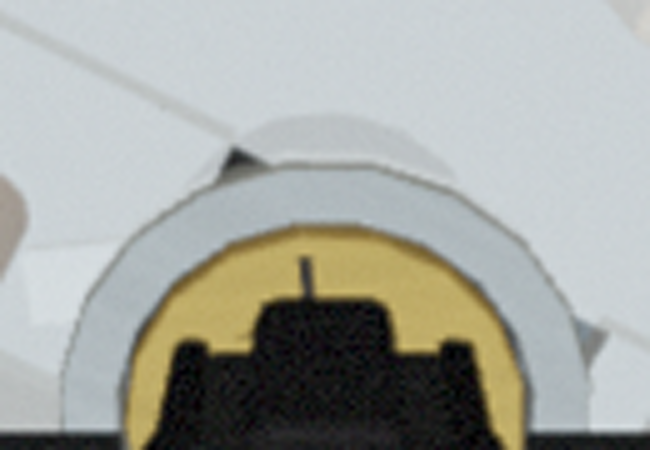

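Emit:
step_arm([
  [1,0,0,0,0,0,0.25],
  [1,0,0,0,0,0,0.25],
  [1,0,0,0,0,0,0.25],
  [1,0,0,0,0,0,0.25],
  [1,0,0,0,0,0,0.25],
  [1,0,0,0,0,0,0.2],
  [1,0,0,0,0,0,0.15],
  [1,0,0,0,0,0,0.1],
  [1,0,0,0,0,0,0],
  [1,0,0,0,0,0,0],
])

```text
time: 31.05
position: [0.594, -0.0332, 0.2906]
tool_rot: [0.745, -0.667, 0.002, -0.0]
ft_force: [1.7, -5.7, 4.1]
grip_width: 0.0158
```

```bash
python3 - <<'E'
from h import *
o=status.get_obs();p,r=pose();print(p,phi(),"F tool",r.inv().apply(o["ft_force"]),o["ft_force"],o["moment"],o["grip_width"])
z=shoot("wrist","w15");crop(z,"w15c",250,170,380,260,5)
E
```

```text
[ 0.594  -0.0332  0.2906] -83.63184517462959 F tool [ 5.8776 -1.0675 -4.0975] [ 1.6998 -5.7126  4.1172] [-0.9509 -0.2499  0.0134] 0.015764226184196276
```

View pics/w15c.png

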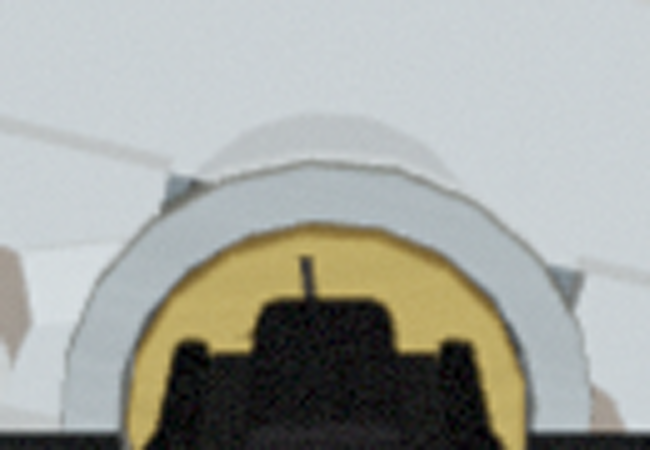

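Emit:
step_arm([
  [1,0,0,0,0,0,0.15],
  [1,0,0,0,0,0,0.15],
  [1,0,0,0,0,0,0.1],
  [1,0,0,0,0,0,0.1],
  [1,0,0,0,0,0,0],
  [1,0,0,0,0,0,0],
  [1,0,0,0,0,0,0],
  [1,0,0,0,0,0,0],
  [1,0,0,0,0,0,0],
  [1,0,0,0,0,0,0],
])

```text
time: 32.1
position: [0.594, -0.0334, 0.2906]
tool_rot: [0.722, -0.692, 0.002, 0.0]
ft_force: [2.4, -5.2, 4.1]
grip_width: 0.016
```

```bash
python3 - <<'E'
from h import *
o=status.get_obs();p,r=pose();print(p,phi(),"F tool",r.inv().apply(o["ft_force"]),o["ft_force"],o["moment"],o["grip_width"])
z=shoot("wrist","w16");crop(z,"w16c",250,170,380,260,5)
E
```

```text
[ 0.594  -0.0334  0.2906] -87.59360969584469 F tool [ 5.3355 -2.2153 -4.0743] [ 2.4248 -5.2255  4.0975] [-1.0491 -0.2044  0.1205] 0.015953399001479567
```

View pics/w16c.png

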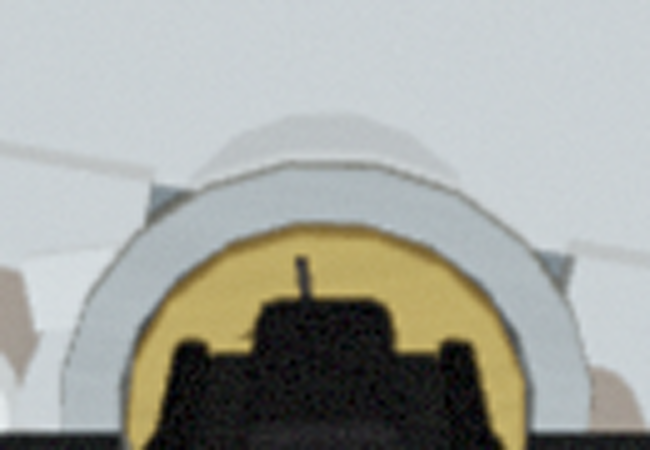

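Emit:
step_arm([
  [1,0,0,0,0,0,0.15],
  [1,0,0,0,0,0,0.15],
  [1,0,0,0,0,0,0],
  [1,0,0,0,0,0,0],
  [1,0,0,0,0,0,0],
  [1,0,0,0,0,0,0],
  [1,0,0,0,0,0,0],
  [1,0,0,0,0,0,0],
  [1,0,0,0,0,0,0],
  [1,0,0,0,0,0,0],
])

```text
time: 33.15
position: [0.594, -0.0334, 0.2906]
tool_rot: [0.708, -0.707, 0.002, 0.0]
ft_force: [0.5, -5.8, 4.3]
grip_width: 0.016
```

```bash
python3 - <<'E'
from h import *
o=status.get_obs();p,r=pose();print(p,phi(),"F tool",r.inv().apply(o["ft_force"]),o["ft_force"],o["moment"],o["grip_width"])
z=shoot("wrist","w17");crop(z,"w17c",250,170,380,260,5)
# line angle in plug plane: line end pixels -> world, w16 too
E
```

```text
[ 0.594  -0.0334  0.2906] -89.91336872386755 F tool [ 5.8452 -0.5279 -4.2644] [ 0.5234 -5.8296  4.2862] [-1.1401 -0.1386  0.4221] 0.016037607547912273
```

View pics/w17c.png

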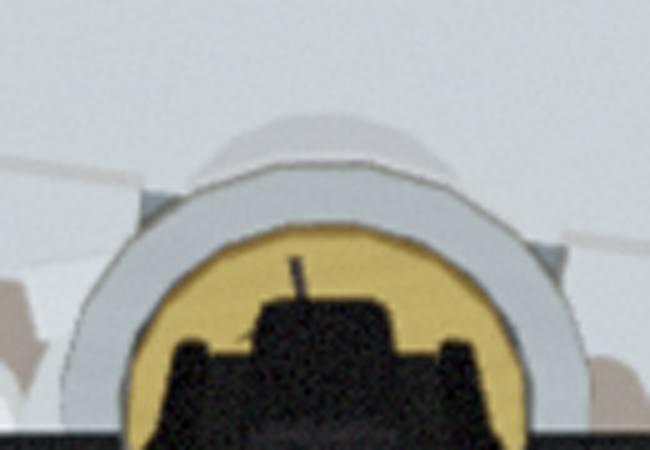

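Emit:
step_arm([
  [1,0,0,-0.03,0,0,-0.3],
  [1,0,0,0,0,0,-0.3],
  [1,0,0,0,0,0,-0.3],
  [1,0,0,0,0,0,-0.25],
  [1,0.04,0,0,0,0,0],
  [1,0,0,0,0,0,0],
  [1,0,0,0,0,0,0],
  [1,0,0,0,0,0,0],
  [1,0,0,0,0,0,0],
  [1,0,0,0,0,0,0],
])

```text
time: 34.2
position: [0.5931, -0.0332, 0.2907]
tool_rot: [0.761, -0.649, -0.0, 0.0]
ft_force: [1.1, -1.7, -0.8]
grip_width: 0.0156
```

```bash
python3 - <<'E'
from h import *
o=status.get_obs();p,r=pose();print(p,phi(),"F tool",r.inv().apply(o["ft_force"]),o["ft_force"],o["moment"],o["grip_width"])
z=shoot("wrist","w18");crop(z,"w18c",250,170,380,260,5)
E
```

```text
[ 0.5931 -0.0332  0.2907] -80.8905793623011 F tool [ 1.877  -0.8213  0.8185] [ 1.1076 -1.7232 -0.8196] [-0.3343 -0.263   0.0221] 0.015577997050870514
```

View pics/w18c.png

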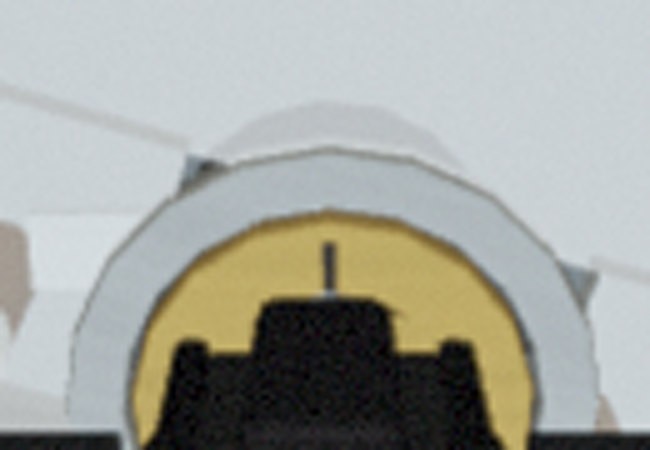

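Emit:
step_arm([
  [1,0.015,0,0,0,0,0],
  [1,0,0,-0.08,0,0,0],
  [1,0,0,-0.08,0,0,0],
  [1,0,0,-0.1,0,0,0],
  [1,0,0,-0.1,0,0,0],
  [1,0,0,-0.1,0,0,0],
  [1,0,0,-0.1,0,0,0],
  [1,0,0,-0.1,0,0,0],
  [1,0,0,-0.1,0,0,0],
  [1,0,0,-0.1,0,0,0],
])

```text
time: 35.25
position: [0.5933, -0.0336, 0.3126]
tool_rot: [0.761, -0.649, -0.0, 0.0]
ft_force: [0.2, -0.4, -0.6]
grip_width: 0.0156
```

```bash
python3 - <<'E'
from h import *
o=status.get_obs();p,r=pose();print(p,phi(),"F tool",r.inv().apply(o["ft_force"]),o["ft_force"],o["moment"],o["grip_width"])
E
```

```text
[ 0.5933 -0.0336  0.3126] -80.88902937312682 F tool [ 0.4576 -0.0858  0.6065] [ 0.1572 -0.4382 -0.6065] [ 0.0077  0.0042 -0.0523] 0.01556331147393824
```

Emit:
step_arm([
  [1,0,0,-0.12,0,0,0],
  [1,0,0,-0.15,0,0,0],
  [1,0,0,-0.2,0,0,0],
  [1,0,0,-0.2,0,0,0],
  [1,0,0,-0.25,0,0,0],
  [1,0,0,-0.3,0,0,0],
  [1,0,0,-0.3,0,0,0],
  [1,0,0,-0.3,0,0,0],
  [1,0,0,0,0,0,0],
  [1,0,0,0,0,0,0],
])

```text
time: 36.25
position: [0.5933, -0.0336, 0.3582]
tool_rot: [0.761, -0.649, 0.0, -0.0]
ft_force: [-0.1, 0.2, -0.1]
grip_width: 0.0153
```

```bash
python3 - <<'E'
from h import *
o=status.get_obs();p,r=pose();print(p,phi(),o["ft_force"],o["grip_width"])
z=shoot("wrist","w19");crop(z,"w19c",230,140,400,270,4)
t=shoot("scene","s19");crop(t,"s19c",220,170,340,260,6)
K=load("top0");W=cloud(K)
# tray rim/floor orientation
p=K["p"].astype(int);m=np.zeros(W.shape[:2],bool);m[165:252,398:503]=1;m&=(W[...,2]>.015)&(W[...,2]<.028)
print(cv2.minAreaRect(W[m][:,:2].astype(np.float32)),W[m][:,:2].mean(0))
E
```

```text
[ 0.5933 -0.0336  0.3582] -80.89199664062453 [-0.1001  0.2437 -0.1244] 0.015290965559001588
((0.5166921615600586, -0.28750672936439514), (0.15034565329551697, 0.1917564570903778), 12.718607902526855) [ 0.5182 -0.2901]
```

View pics/w19c.png

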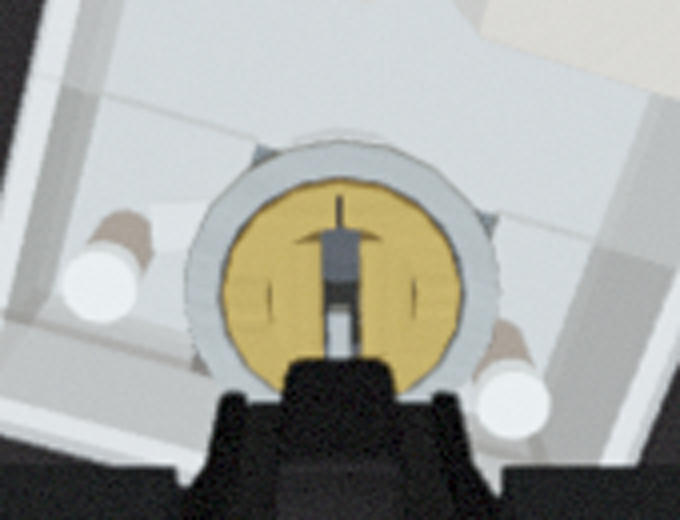

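View pics/s19c.png

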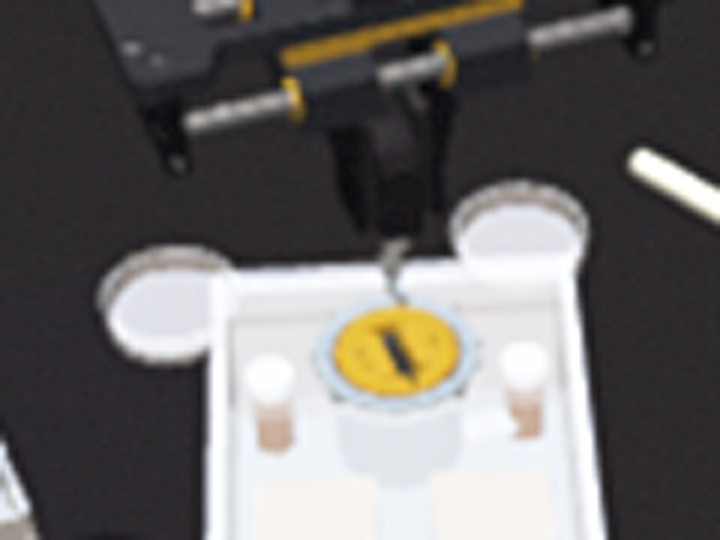

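```bash
python3 - <<'E'
from h import *
arc([.3913,-.317,.3582],-77.3,15)
E
```

```text
row x15 [ 0.642  0.67  -0.002 -0.03 ] r min 0.502
```

Emit:
step_arm([
  [1,0.642,0.67,0,0,0,-0.03],
  [1,0.642,0.67,0,0,0,-0.03],
  [1,0.642,0.67,0,0,0,-0.03],
  [1,0.642,0.67,0,0,0,-0.03],
  [1,0.642,0.67,0,0,0,-0.03],
  [1,0.642,0.67,0,0,0,-0.03],
  [1,0.642,0.67,0,0,0,-0.03],
  [1,0.642,0.67,0,0,0,-0.03],
  [1,0.642,0.67,0,0,0,-0.03],
  [1,0.642,0.67,0,0,0,-0.03],
])

```text
time: 37.35
position: [0.4562, -0.2219, 0.3575]
tool_rot: [0.775, -0.633, -0.0, 0.0]
ft_force: [0.3, 0.6, -0.3]
grip_width: 0.0157
```

Emit:
step_arm([
  [1,0.642,0.67,0,0,0,-0.03],
  [1,0.642,0.67,0,0,0,-0.03],
  [1,0.642,0.67,0,0,0,-0.03],
  [1,0.642,0.67,0,0,0,-0.03],
  [1,0.642,0.67,0,0,0,-0.03],
  [1,0,0,0,0.5,0,0],
  [1,0,0,0,0.8,0,0],
  [1,0,0,0,0.8,0,0],
  [1,0,0,0,0.5,0,0],
  [1,0,0,0,0,0,0],
])

```text
time: 38.35
position: [0.391, -0.3172, 0.3574]
tool_rot: [0.768, -0.615, 0.112, -0.141]
ft_force: [-0.4, 0.6, -0.7]
grip_width: 0.0158
```

```bash
python3 - <<'E'
from h import *
o=status.get_obs();p,r=pose();R=r.as_matrix();print(p,o["q"],"\n",R,"\ntip",p+R[:,2]*.228,o["grip_width"])
t=shoot("scene","s20")
E
```

```text
[ 0.391  -0.3172  0.3574] [-0.9882  0.4167  1.8523  0.4813  0.8005  0.0366] 
 [[ 0.2183 -0.9125  0.3459]
 [-0.9759 -0.2036  0.0788]
 [-0.0015 -0.3548 -0.935 ]] 
tip [ 0.4698 -0.2993  0.1443] 0.015781411555308277
```

View pics/s20.png

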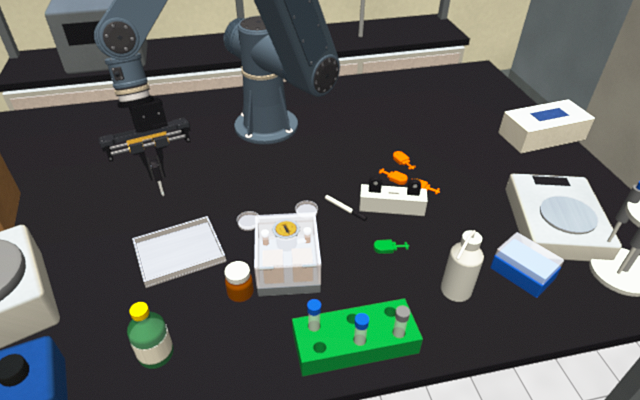

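Emit:
step_arm([
  [1,0,0,0,0.68,0,0],
  [1,0,0,0,0.68,0,0],
  [1,0,0,0,0.68,0,0],
  [1,0,0,0,0.68,0,0],
  [1,0,0,0,0.68,0,0],
  [1,0,0,0,0,0,0],
  [1,0,0.67,0.6,0,0,0],
  [1,0,0.67,0.6,0,0,0],
  [1,0,0.67,0.6,0,0,0],
  [1,0,0.67,0.6,0,0,0],
])

```text
time: 39.4
position: [0.3918, -0.3171, 0.2672]
tool_rot: [0.715, -0.57, 0.253, -0.317]
ft_force: [-0.4, 0.7, -1.1]
grip_width: 0.0157
```

```bash
python3 - <<'E'
from h import *
o=status.get_obs();p,r=pose();R=r.as_matrix();print(p,o["q"],"\n",R,"\ntip",p+R[:,2]*.228,o["grip_width"],o["ft_force"])
tgt=np.array([.5565,-.2797,.008]);print("delta tip in tool units",R.T@(tgt-p-R[:,2]*.228)/.025)
t=shoot("scene","s21");crop(t,"s21c",90,130,250,290,4)
E
```

```text
[ 0.3918 -0.3171  0.2672] [-1.087   0.6346  1.9989  1.3511  0.8239 -0.8761] 
 [[ 0.222  -0.6546  0.7227]
 [-0.975  -0.1494  0.1643]
 [ 0.0004 -0.7411 -0.6714]] 
tip [ 0.5565 -0.2797  0.1141] 0.015724892613797264 [-0.3645  0.7106 -1.1215]
delta tip in tool units [-0.002   3.1473  2.8495]
```

View pics/s21c.png

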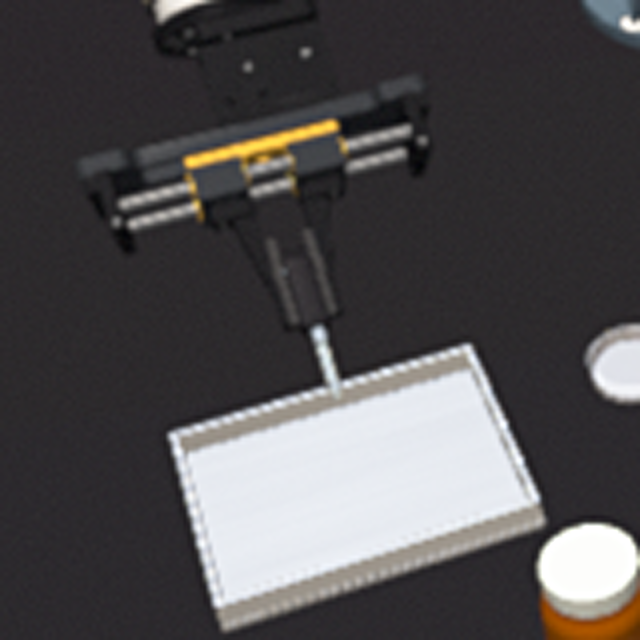

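Emit:
step_arm([
  [1,0,0.5,0.453,0,0,0],
  [1,0,0.5,0.453,0,0,0],
  [1,0,0.5,0.453,0,0,0],
  [1,0,0.5,0.453,0,0,0],
  [1,0,0.4,0.362,0,0,0],
  [1,0,0.4,0.362,0,0,0],
  [1,0,0.2,0.181,0,0,0],
  [1,0,0.12,0.108,0,0,0],
  [1,0,0,0,0,0,0],
  [1,0,0,0,0,0,0],
])

```text
time: 40.45
position: [0.3918, -0.3172, 0.1632]
tool_rot: [0.714, -0.57, 0.254, -0.318]
ft_force: [0.3, -0.1, -0.3]
grip_width: 0.0155
```

```bash
python3 - <<'E'
from h import *
o=status.get_obs();p,r=pose();R=r.as_matrix();print(p,"tip",p+R[:,2]*.228,o["grip_width"],o["ft_force"])
t=shoot("scene","s22");crop(t,"s22c",110,170,250,290,5)
E
```

```text
[ 0.3918 -0.3172  0.1632] tip [ 0.5571 -0.2799  0.0106] 0.015543998469901557 [ 0.2847 -0.1063 -0.2596]
```

View pics/s22c.png

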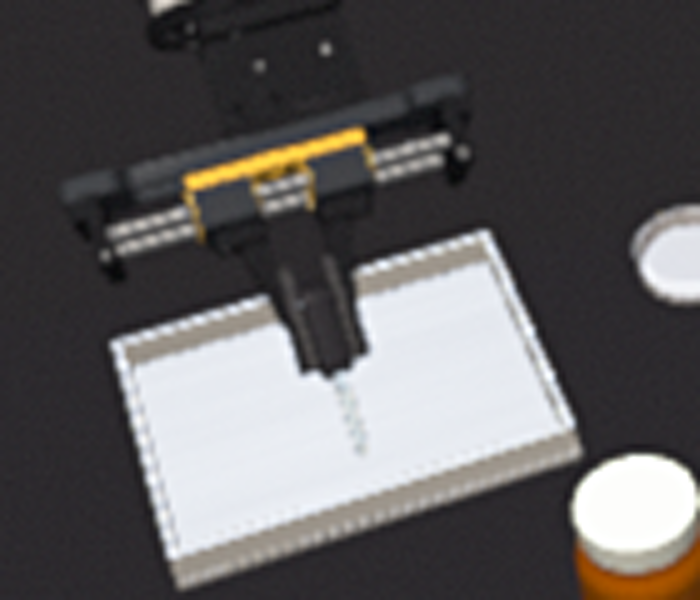

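Emit:
step_arm([
  [1,0,0.06,0.054,0,0,0],
  [1,0,0.06,0.054,0,0,0],
  [1,0,0.05,0.045,0,0,0],
  [1,0,0,0,0,0,0],
  [0.4,0,0,0,0,0,0],
  [0,0,0,0,0,0,0],
  [-0.2,0,0,0,0,0,0],
  [-0.2,0,0,0,0,0,0],
  [-0.2,0,0,0,0,0,0],
  [-0.2,0,0,0,0,0,0],
])

```text
time: 41.5
position: [0.3917, -0.317, 0.1568]
tool_rot: [0.714, -0.571, 0.254, -0.318]
ft_force: [0.3, -0.3, -0.2]
grip_width: 0.0505
```

```bash
python3 - <<'E'
from h import *
o=status.get_obs();p,r=pose();R=r.as_matrix();print(p,"tip",p+R[:,2]*.228,o["grip_width"],o["ft_force"])
t=shoot("scene","s23");crop(t,"s23c",110,170,250,290,5)
z=shoot("wrist","w23")
E
```

```text
[ 0.3917 -0.317   0.1568] tip [ 0.557  -0.2796  0.0042] 0.05052515321766375 [ 0.2603 -0.2592 -0.1639]
```

View pics/s23c.png

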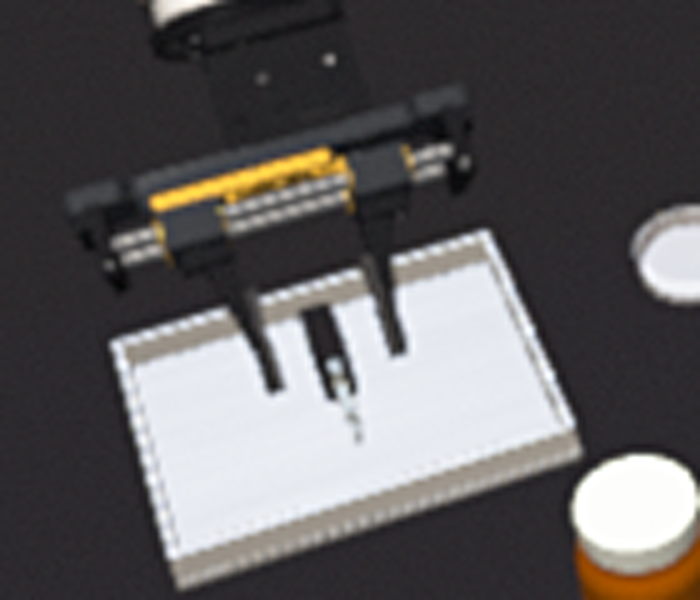

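View pics/w23.png

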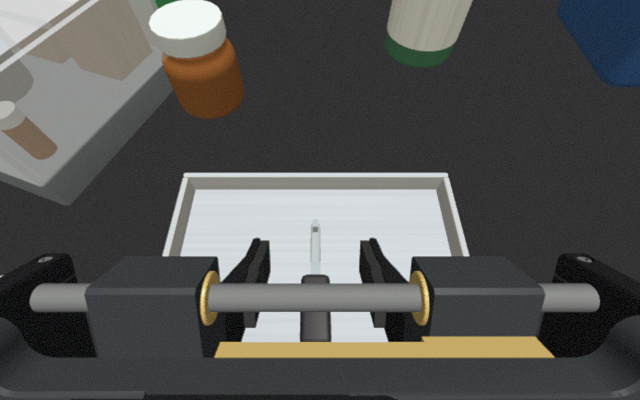

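Emit:
step_arm([
  [-0.2,0,-0.3,-0.4,0,0,0],
  [-0.2,0,-0.6,-0.6,0,0,0],
  [-0.2,0,-0.7,-0.65,0,0,0],
  [-0.2,0,-0.7,-0.65,0,0,0],
  [-0.2,0,-0.7,-0.65,0,0,0],
  [-0.2,0,-0.7,-0.65,0,0,0],
  [-0.2,0,-0.4,-0.4,0,0,0],
  [-0.2,0,0,0,0,0,0],
  [-0.2,0,0,0,0,0,0],
  [-0.2,0,0,0,0,0,0],
])

```text
time: 42.6
position: [0.3859, -0.3181, 0.2992]
tool_rot: [0.713, -0.571, 0.253, -0.318]
ft_force: [0.8, 0.1, -0.8]
grip_width: 0.052
```

```bash
python3 - <<'E'
from h import *
o=status.get_obs();p,r=pose();print(p,o["ft_force"],o["grip_width"])
t=shoot("scene","s24");crop(t,"s24c",110,150,440,310,2.4)
z=shoot("top","t24");crop(z,"t24c",160,120,520,300,2.2)
a=load("top0");d=abs(a["p"].astype(int)-z["p"].astype(int)).max(-1)
W=cloud(z);d=z["d"];pp=z["p"].astype(int)
def rect(n,m):
    P=W[m&(d>0)][:,:2].astype(np.float32);print(n,m.sum(),np.round(cv2.minAreaRect(P)[0],4))
for n,R in dict(jar=(384,125,415,160),d1=(297,222,330,255),d2=(362,220,394,252),mk=(250,205,292,262)).items():
    m=np.zeros(d.shape,bool);m[R[1]:R[3],R[0]:R[2]]=1;m&=W[...,2]>.006;rect(n,m)
E
```

```text
[ 0.3859 -0.3181  0.2992] [ 0.7704  0.137  -0.7984] 0.05203326881303515
jar 677 [ 0.6665 -0.1473]
d1 103 [0.438  0.0458]
d2 107 [ 0.4477 -0.1089]
mk 335 [0.4405 0.1629]
```

View pics/s24c.png

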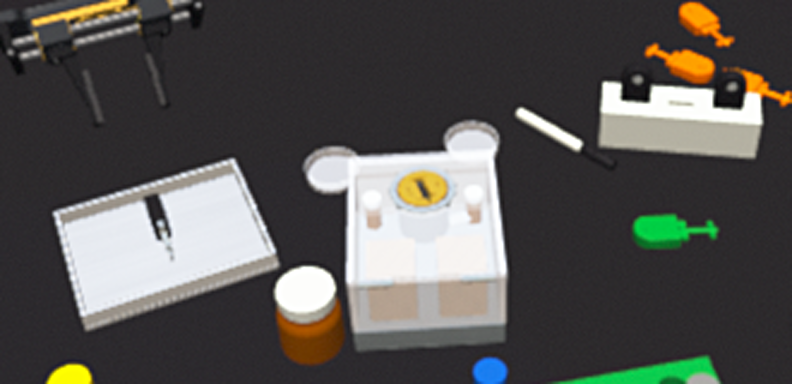

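View pics/t24c.png

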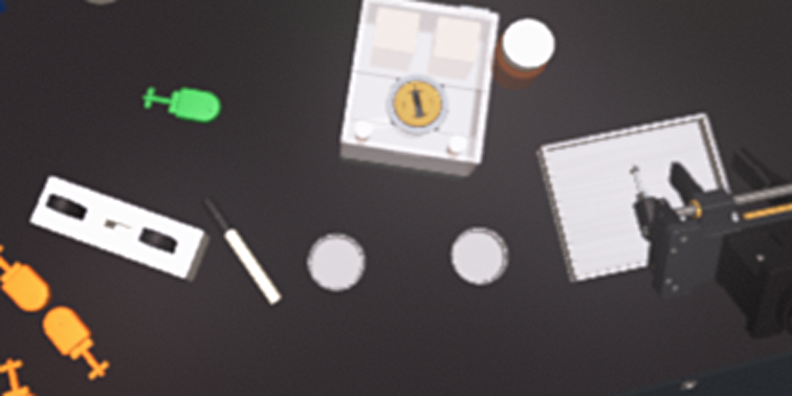

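```bash
python3 - <<'E'
from h import *
def ang(z,a,b,ox,oy,s):
    A=ray(z,ox+(a[0]+.5)/s-.5,oy+(a[1]+.5)/s-.5,.103);B=ray(z,ox+(b[0]+.5)/s-.5,oy+(b[1]+.5)/s-.5,.103)
    d=(A-B)[:2];return np.rad2deg(np.arctan2(d[1],d[0]))
z1=load("w1");z2=load("w19")
# line tip relative to slot near end mid (wider baseline)
a1=ang(z1,(333,290),(334,490),250,130,5);a2=ang(z2,(339,197),(341,355),230,140,4);print(a1,a2,np.deg2rad(a1-a2))
E
```

```text
82.51386355778345 9.892024873322207 1.267490193896036
```

```bash
python3 -c "
from rig import robot,status
print(robot.hand_in(),status.get_obs()['time'])"
```

```text
the job is handed in; nothing more can be done
the job is handed in; nothing more can be done
```

The second key I tried, from the rack's middle slot, turned the lock fully clockwise. It now lies in the metal tray, and the lock is open. I handed the job in at about 42.7 s of the 72 s allowed.

- **First key (slot nearest the box):** pushed home, it stopped about 14° in with torque rising to 0.39 N m. I turned it back to 0 and drew it out. It is standing in its own slot again.
- **Second key:** pushed home, it turned with only friction-level torque until a firm stop, where torque rose to 0.42 N m. I backed it off within its play and lifted it straight out without resistance. I then laid it in the tray.
- **Third key:** never touched.

**Last checks:**
- **Lock:** the picture taken just after drawing the key out measured the plug at about 1.27 rad (nominal stop 1.25). It still looked open in the final pictures.
- **Keys:** the tray key lies wholly inside, on its narrow edge. Two keys stand in the rack, and the gripper was clear of everything.
- **Bystanders:** both dishes, the marker and the jar are within about 0.2 mm of where they started.

The green and orange look-alikes fell over by themselves early on. I did not go near the green one or knowingly touch any of them.

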